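# Load the fan's battery puck into the charging chute

## Robot

A 7-joint arm with a two-finger parallel gripper is mounted at the origin on the work surface. World frame = base frame: x ahead of the robot, y to its left, z up, the work surface at z = 0. Lengths are in m, angles in degrees, forces in N, time in s.
With the tool pointing down it reaches from about 0.425 to 0.875 m from the base axis. Payload 4.7 kg.
Tool frame: the origin (TCP) lies midway between the tips of the shut fingers; the grasp point (between the pads) lies 19 mm behind it; y points along the fingers, x is the direction in which the jaws open and shut, and the axes are right-handed (so a half turn about y gives the same grasp; the last joint's range is limited). The gripper opens to 87 mm and grips with 3 to 60 N. Pads are 19 mm wide; open, the fingers measure 117 mm over their backs; the gripper's body (75 mm by 190 mm) begins 51 mm behind the grasp point.
Start: joints at [0.808, 18.392, -4.016, 83.108, 1.295, 78.541, -3.26], TCP at [0.65, -0, 0.223] pointing down, gripper open.
Joint ranges: [-163.93, 163.93], [-17.29, 119.83], [-79.2, 71.16], [3.27, 140.29], [-89.18, 269.18], [5.43, 117.66], [-154.24, 154.24]. Speed limits (degrees/s): [147.25, 147.25, 180, 180, 180, 180, 180].

## Interface

Orientations are given as [roll, pitch, yaw] about the fixed x, y, z axes, in that order (R = Rz(yaw) Ry(pitch) Rx(roll)).
In Python, from cell import env gives the robot as it stands.
- The arm moves only by the tool carry_out, never from a script. Its argument "targets" is a list of rows, each a list of 2 entries, a list of its own where there are three numbers: the shift along the tool's x, y, z in mm, then the turn, a rotation vector about the tool's x, y, z in degrees. A call has 1 to 12 rows; each row shifts and turns the commanded pose from where the row before left it, along the tool's axes as they then stand; what a row does not reach is not made up. A row lasts 1/10 s, in which the tool goes at most 50 mm and 8.59 degrees, less where a joint would pass 70% of its speed; a pose out of reach is approached as far as the arm can. A call with a gripper value outside its range is refused whole. "jaw" is the opening, from 0 (shut) to 1 (fully open), set as the call begins (left out, the last holds). The fingers move at their own pace and stop on an object; "squeeze" is the grip in N (left out, the last holds). Time passes only in rows, so rows that do not move let the fingers close. It gives the time, the measured TCP pose, the force and the opening at its end, in the units of the state.
- env.get_obs(): the state, without advancing time (a new reading comes with each control period).
- env.read_camera(name): name is "scene" or "side" or "wrist"; returns the picture (384x512x3 uint8, red, green, blue); there is no depth.
- env.get_calibration(name): a dict with "fx", "fy", "cx", "cy" (pixels), "R" (3x3) and "t" (3): a world point X has camera coordinates R X + t; the wrist camera has in their place "hand_eye" (4x4, takes a point from camera to tool coordinates, whose origin is the TCP and whose axes are the tool frame's). Camera axes: x right, y down, z forward; pixel columns grow to the right and rows downward; lengths in m; the calibration is good to about 2 mm. A picture is of the moment at which its call begins: read the wrist's pose just before it. get_calibration takes no time and is no camera call.
- env.sign_off(): hands the job in, once; it reports no verdict.
Trained networks look in the newest picture that a camera, given by its name, has taken for a name from the list of things; names that differ only in an ending like _2 or _b are one class to them, and where a whole thing is asked for, a point or a joint stands for the part that bears it (a point fixed in the world has none). Each returns a list of dicts, best first, with "p" (0 to 1); they miss things now and then, are a little off and sometimes report something else, mostly with a low value. They report only what shows in the picture. A call takes as long as a camera call. They do not tell look-alikes from the thing itself.
- env.outline_of(camera, label): "mask" (384x512 bool, what is visible of it) and "xy" ([column, row] in pixels, amid what is visible of it).
The state is a dict: "time_s": time; "qpos": joint angles; "joint_velocities": joint speeds; "effort": joint torques, N m; "tool_pos": TCP position; "tool_rot": TCP orientation; "force": force on the tool from outside, world axes, zero at the start; "wrist_torque": the same for the moment, N m; "grip_width": finger opening in m.
Only numpy, scipy, OpenCV 4.12 (cv2) and the standard library are available. Lean on these libraries where they do the work, as an engineer would, in place of code of your own. Each camera call takes 0.05 s, during which the arm holds its last target.

## Task

Put the mini fan's loose battery puck on to charge: lay it flat on the upper half of the sloped bamboo charging chute and let go of it, then push it down the chute until it is fully home against the two stop pins, its sprung contact tongue pushed in. Feel for the stop and ease the puck onto it slowly and gently, never ramming it with more than about 12 N, then take the hand away and leave the other things on the nightstand where they are.

Things in the scene. Friction and masses are not known exactly. Their poses are not given: they have to be found in the camera images.
- puck_center (a point): Centre (half-way up) of the loose battery puck: an upright grey plastic cylinder, 44 mm in diameter and 30 mm high, with a thin steel band round its waist, about 0.15 kg, standing on the nightstand at the start. Its z axis is the cylinder's axis.
- chute: Fixed bamboo charging chute, 228 mm long (x), 66 mm wide (y). Origin at the centre of its underside; z up, x level towards its low end. The channel floor falls 16 degrees towards +x: floor height = 55 mm - 0.287 x, for x = -113 to 113 mm. Channel 50 mm wide; side walls 14 mm above the floor, 7 mm thick; open top end. Friction (it varies) keeps the puck from sliding by itself.
- floor_mid (a point): Middle of the channel floor (chute x = 0), on its surface. Downhill of it stands the stop, clamped at an unmeasured place that differs every time: two rigid upright steel pins, 8 mm thick, 26 mm apart, before a wooden bridge rising 34 to 50 mm above the floor. The pins halt the puck with its centre somewhere between chute x = 25 and 80 mm.
- load (a point): Middle of the channel floor in the chute's upper half, 60 mm uphill (chute x = -60 mm) of the chute's middle, on the floor surface: a good spot to lay the puck. Any spot with the puck's centre between chute x = -100 and -20 mm will do.
- tongue (a joint): Travel (m) of the brass sprung contact tongue between the two stop pins: 0 = standing out, 0.005 = pushed in by a puck that rests against the pins. Its spring is very light (under 0.5 N) and the puck, once home, holds it in by its weight and friction.
- trinket_box: Red ceramic lidded trinket box, 72 mm in diameter, 58 mm high, loose. Origin at the centre of its underside. To be left alone.
- tumbler: Empty stainless steel tumbler, 76 mm in diameter, 120 mm high, loose. Origin at the centre of its underside. To be left alone.
- fan: Teal plastic mini fan, 170 mm high and 110 mm wide, loose. Origin at the centre of its underside. To be left alone.
Things that resemble listed ones, but are neither listed nor needed, are in the scene too. Of the things like the part that bears puck_center, leave any that is red; of the rest the smaller one is meant.

How it is judged:
By the outcome, as a careful person would: the job done as asked, in the order asked, and still so for the second after the job is handed in, with the robot touching nothing.
It also fails if it takes over 72 s, if anything falls off the work surface, if the arm or the gripper's body presses on something with over 40 N, if the wrist force passes 120 N, or if a joint passes its speed limit or range.

## Working session

There is one attempt and no reset: what is moved stays moved. The work goes in short steps, Python scripts to look and compute and a tool call to move; the robot and the scene stay as the last step left them, time stands still between calls to the robot, and variables do not carry over. Pictures are saved under pics/ and viewed, and the job is handed in when it is done.

Besides the shell and the picture viewer there is one more tool, called after "Call:" in YAML: its name, and indented under it one key for each argument. carry_out: Moves the arm, as the interface text tells. Its arguments: {"type":"object","properties":{"targets":{"type":"array","items":{"type":"array"}},"jaw":{"type":"number"},"squeeze":{"type":"number"}},"required":["targets"]}

```bash
ls; mkdir -p pics; cat > h.py <<'E'
import numpy as np, cv2
from cell import env
from scipy.spatial.transform import Rotation as Ro
def save(im,n): cv2.imwrite('pics/'+n,cv2.cvtColor(im,cv2.COLOR_RGB2BGR))
def cam(name):
    c=env.get_calibration(name)
    K=np.array([[c['fx'],0,c['cx']],[0,c['fy'],c['cy']],[0,0,1]])
    if 'R' in c: return K,np.array(c['R']),np.array(c['t'])
    o=env.get_obs(); T=np.eye(4); T[:3,:3]=Ro.from_euler('xyz',o['tool_rot'],degrees=True).as_matrix(); T[:3,3]=o['tool_pos']
    M=np.linalg.inv(T@np.array(c['hand_eye'])); return K,M[:3,:3],M[:3,3]
def proj(name,X,c=None):
    K,R,t=c or cam(name); p=(K@(R@np.atleast_2d(X).T+t[:,None])).T; return p[:,:2]/p[:,2:]
def ray(name,uv,z,c=None):
    K,R,t=c or cam(name); d=R.T@np.linalg.inv(K)@np.array([uv[0],uv[1],1.]); C=-R.T@t
    return C+d*(z-C[2])/d[2]
E
python3 - <<'E'
from h import *
print(env.get_obs())
for n in ['scene','side','wrist']:
    c=cam(n); print(n,c,-c[1].T@c[2]); im=env.read_camera(n); save(im,n+'0.png')
    for l in ['puck_center','chute','trinket_box','tumbler','fan','tongue']:
        try:
            for d in env.outline_of(n,l): 
                ys,xs=np.where(d['mask']); print(n,l,round(d['p'],2),d['xy'],xs.min(),xs.max(),ys.min(),ys.max(),len(xs))
        except Exception as e: print(n,l,e)
E
```

```text
pics
{'time_s': 0.0, 'qpos': array([ 0.80847872, 18.43765966, -4.01409044, 83.1753471 ,  1.29531008,
       78.54055683, -3.25915164]), 'joint_velocities': array([ 0.05656643,  0.06562613, -0.00212945,  0.00455467, -0.06785457,
       -0.04053208, -0.06177043]), 'effort': array([-2.58547143e-04, -4.91284704e+01, -4.03903294e-01, -3.12526345e+01,
       -6.40594075e-02,  4.37659642e-02,  1.61017233e-04]), 'tool_pos': array([ 6.49444381e-01, -7.57589985e-05,  2.21473287e-01]), 'tool_rot': array([-9.00065507e+01,  1.08309066e-01,  8.17235300e-04]), 'force': array([-0.13389461, -0.06324437, -0.86081493]), 'wrist_torque': array([ 0.0067881 , -0.05944299, -0.00171653]), 'grip_width': 0.08697204236609012}
scene (array([[402.59461672,   0.        , 254.87837332],
       [  0.        , 402.59461672, 186.92887701],
       [  0.        ,   0.        ,   1.        ]]), array([[ 0.86123178,  0.50797277,  0.01560405],
       [ 0.41750022, -0.68966746, -0.59165223],
       [-0.28978162,  0.5160644 , -0.80604227]]), array([-0.51114677, -0.16619102,  1.31049986])) [ 0.8893594  -0.53127022  0.96596696
[... 1166 characters left out ...]
wrist (array([[267.69228057,   0.        , 251.07674699],
       [  0.        , 267.69228057, 187.1381491 ],
       [  0.        ,   0.        ,   1.        ]]), array([[ 9.99999907e-01,  4.28475738e-04,  5.38525518e-05],
       [ 4.00805456e-04, -9.67299547e-01,  2.53636406e-01],
       [ 1.60768595e-04, -2.53636361e-01, -9.67299628e-01]]), array([-0.65021695, -0.03102673,  0.38942024])) [0.65016672 0.06903759 0.38459058]
wrist puck_center 0.95 [297.5, 273.3] 286 315 264 284 500
wrist puck_center 0.83 [240.1, 272.4] 223 251 260 287 649
wrist puck_center 0.73 [252.6, 214.3] 232 274 191 234 1632
wrist chute 0.57 [149.4, 34.5] 36 270 0 75 13933
wrist tongue 0.61 [211.0, 36.9] 206 216 31 42 105
```

```bash
cd pics; python3 -c "
import cv2
for n in ['scene','side','wrist']:
    im=cv2.imread(n+'0.png'); cv2.imwrite(n+'0b.png',cv2.resize(im,(800,600),interpolation=cv2.INTER_CUBIC))
a=cv2.imread('wrist0.png')[180:300,190:340]; a=cv2.resize(a,(750,600),interpolation=cv2.INTER_CUBIC); cv2.imwrite('wcrop0.png',a)
"
```

```text
(no output)
```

View pics/scene0b.png

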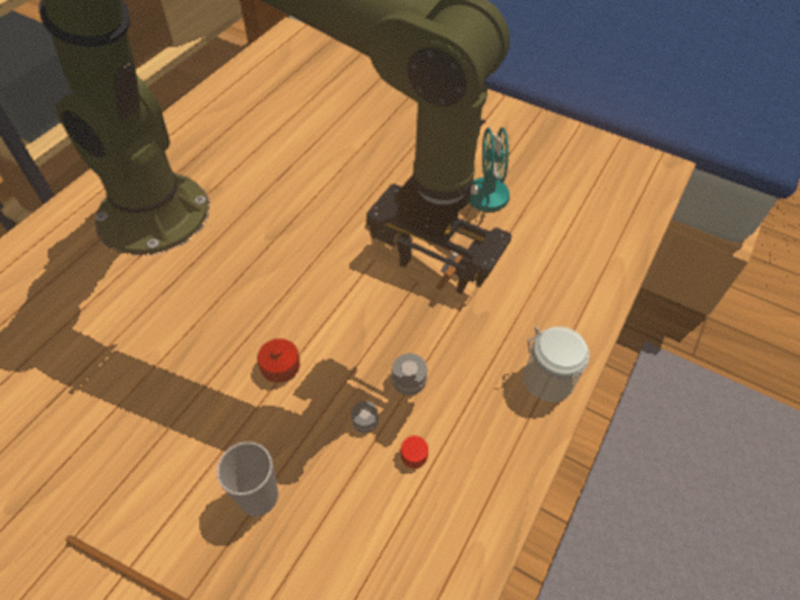

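View pics/side0b.png

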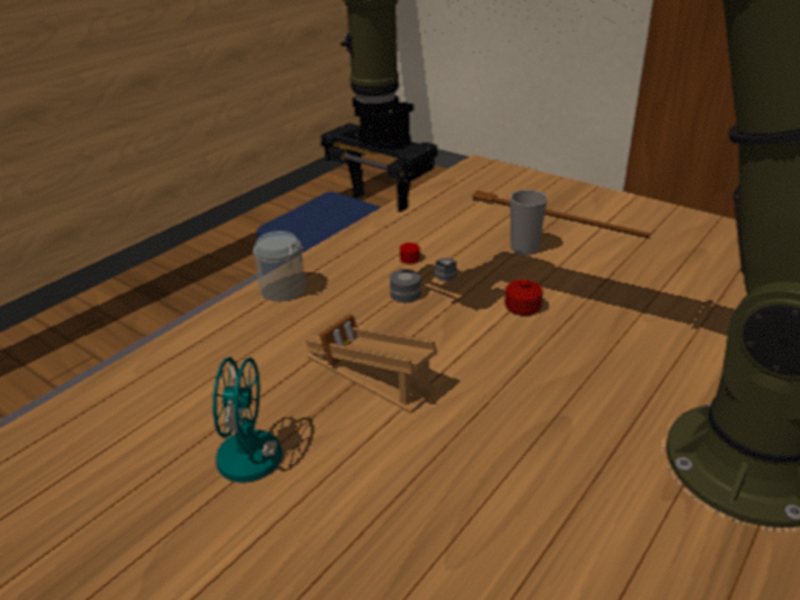

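View pics/wrist0b.png

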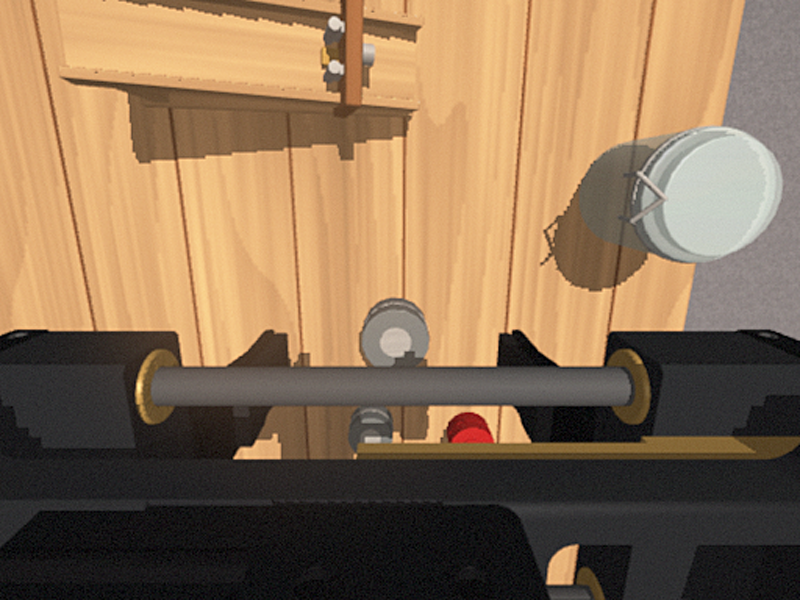

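View pics/wcrop0.png

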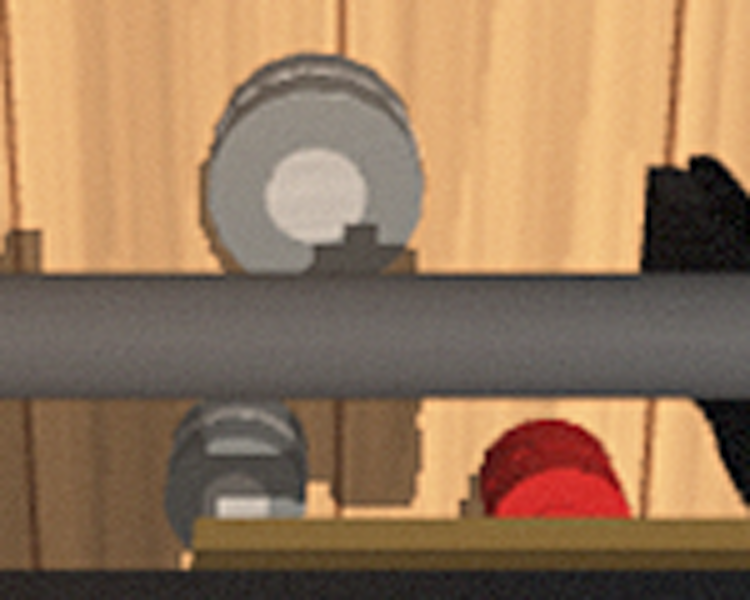

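```bash
python3 - <<'E'
from h import *
a={'scene':[(262.8,288.6),(233.7,267.7),(260.4,238.0)],'side':[(261.4,160.3),(284.5,173.2),(261,183.6)]}
nm=['red','small','big']
for i in range(3):
    print(nm[i],ray('scene',a['scene'][i],.015),ray('side',a['side'][i],.015))
for n,uv in [('box',(335.5,191.7)),('tum',(333.1,137.5))]: print(n,ray('side',uv,.03))
for n,uv in [('box',(173.8,230.3)),('tum',(160.7,304.5)),('fan',(315.1,115.3)),('chute',(267,170))]: print(n,ray('scene',uv,.03))
print('fanbase',ray('side',(159,292),.0), ray('scene',(489*.64,195*.64),.01))
im=cv2.imread('pics/side0.png')[195:275,185:285]; cv2.imwrite('pics/sc.png',cv2.resize(im,(750,600),interpolation=cv2.INTER_CUBIC))
im=cv2.imread('pics/wrist0.png')[0:96,20:148+140]; cv2.imwrite('pics/wc.png',cv2.resize(im,None,fx=2.9,fy=2.9,interpolation=cv2.INTER_CUBIC))
im=cv2.imread('pics/scene0.png')[220:310,210:290]; cv2.imwrite('pics/scc.png',cv2.resize(im,None,fx=6,fy=6,interpolation=cv2.INTER_CUBIC))
E
```

```text
red [ 0.72269241 -0.18092057  0.015     ] [ 0.73508758 -0.18748396  0.015     ]
small [ 0.63113673 -0.17066029  0.015     ] [ 0.62659945 -0.16325955  0.015     ]
big [ 0.64644959 -0.06107398  0.015     ] [ 0.65017448 -0.07251421  0.015     ]
box [ 0.43566798 -0.14167847  0.03      ]
tum [ 0.61052479 -0.43887792  0.03      ]
box [ 0.44090492 -0.16728655  0.03      ]
tum [ 0.537518   -0.34471121  0.03      ]
fan [0.57412475 0.42655436 0.03      ]
chute [0.55198345 0.14053922 0.03      ]
fanbase [0.57831438 0.40553317 0.        ] [0.58081131 0.40227962 0.01      ]
```

View pics/sc.png

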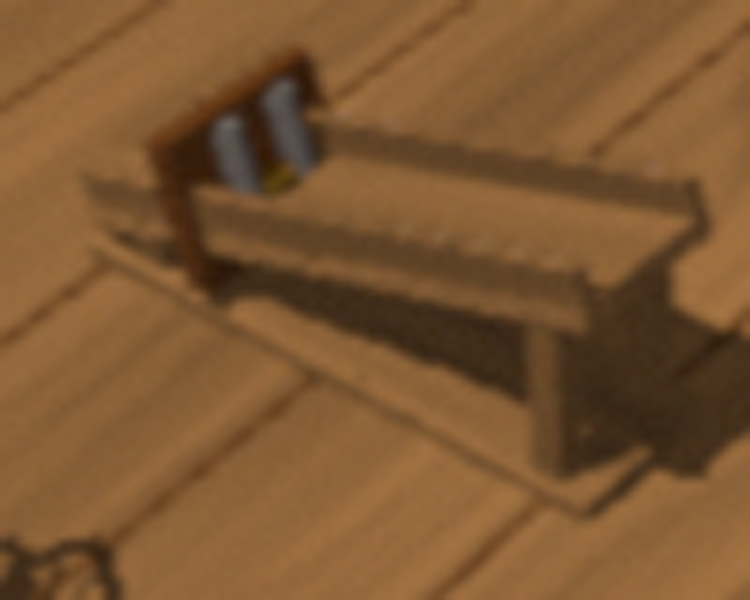

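View pics/scc.png

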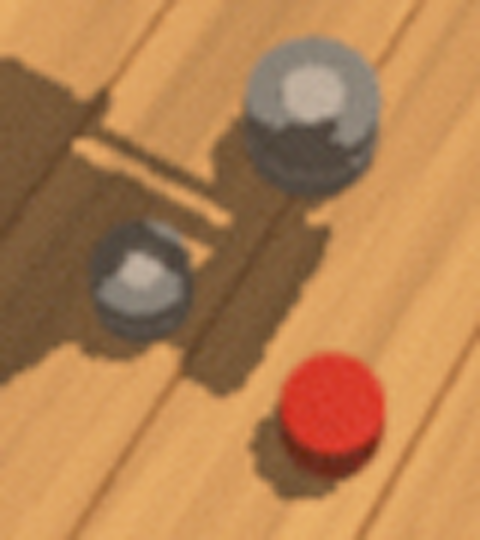

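```bash
cat >> h.py <<'E'
def fl(x): return .055-.287*x
from scipy.optimize import least_squares
def chute_fit(obs,x0=(.6,.15,0)):
    # obs: (cam tuple, chute pt, uv)
    def P(p,X):
        c,s=np.cos(p[2]),np.sin(p[2]); return np.array([p[0]+c*X[0]-s*X[1],p[1]+s*X[0]+c*X[1],X[2]])
    f=lambda p: np.concatenate([proj(None,P(p,X),c)[0]-uv for c,X,uv in obs])
    r=least_squares(f,x0,loss='soft_l1'); return r.x,r.fun.reshape(-1,2),P
E
python3 - <<'E'
from h import *
S=cam('side');W=cam('wrist')
L=.113
o=lambda u,v:(185+u/7.5,195+v/7.5)
w=lambda u,v:(u/1.5625,v/1.5625)
obs=[(S,(-L,.033,fl(-L)+.014),o(585,275)),(S,(-L,-.033,fl(-L)+.014),o(695,185)),(S,(L,.033,fl(L)+.014),o(88,180)),
(S,(-L,.033,0),o(585,515)),(S,(L,.033,0),o(100,247)),(W,(L,-.033,fl(L)+.014),w(415,100)),(W,(L,.033,fl(L)+.014),w(422,15)),(W,(-L,-.033,fl(-L)+.014),w(60,75))]
p,r,P=chute_fit(obs); print(p[:2],np.degrees(p[2])); print(r.round(1))
# stop pins in wrist image, base at floor z
for uv in [(335,22),(335,67)]: print(ray('wrist',w(*uv),.075))
E
```

```text
[0.55684892 0.16065096] -2.4989907117658126
[[-2.5 -0.4]
 [ 0.5 -2. ]
 [-1.9 -1.3]
 [-1.6  0.9]
 [-2.2  0.7]
 [ 0.5  6.9]
 [-0.6 -0.8]
 [-3.   0.6]]
[0.61263673 0.17074759 0.075     ]
[0.6117219  0.14407917 0.075     ]
```

View pics/wc.png

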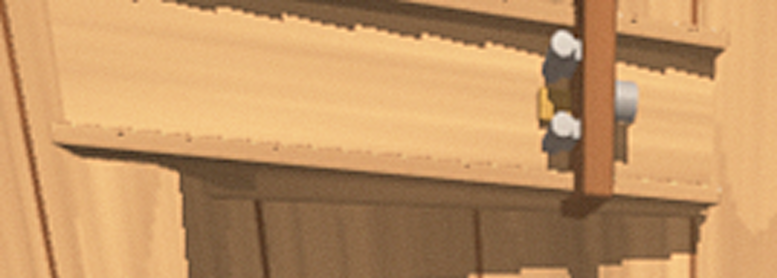

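Call:
carry_out:
  targets:
    - [[-8,0,-40],[0,0,0]]
    - [[-8,0,-40],[0,0,0]]
    - [[-6,0,-35],[0,0,0]]
    - [[0,0,0],[0,0,0]]
    - [[0,0,0],[0,0,0]]
  jaw: 1

```text
time_s: 1.55
tool_pos: [0.6278, -0.1163, 0.2227]
tool_rot: [-90.0, -0.0, -0.2]
force: [0.0, 0.8, 0.5]
grip_width: 0.0871
```

```bash
python3 - <<'E'
from h import *
o=env.get_obs(); print(o['time_s'],o['tool_pos'],o['tool_rot'],o['force'],np.abs(o['joint_velocities']).max())
W=cam('wrist'); im=env.read_camera('wrist'); save(im,'w1.png')
for d in env.outline_of('wrist','puck_center'):
    ys,xs=np.where(d['mask']); print(round(d['p'],2),d['xy'],xs.min(),xs.max(),ys.min(),ys.max(),ray(0,d['xy'],.02,W))
im=env.read_camera('scene'); save(im,'s1.png')
for d in env.outline_of('scene','chute')+env.outline_of('scene','puck_center'):
    ys,xs=np.where(d['mask']); print(round(d['p'],2),d['xy'],xs.min(),xs.max(),ys.min(),ys.max())
im=cv2.imread('pics/s1.png')[100:200,200:320]; cv2.imwrite('pics/s1c.png',cv2.resize(im,(720,600),interpolation=cv2.INTER_CUBIC))
im=cv2.imread('pics/w1.png'); cv2.imwrite('pics/w1b.png',cv2.resize(im,(800,600),interpolation=cv2.INTER_CUBIC))
E
```

```text
1.55 [ 0.62780667 -0.11629944  0.22267812] [-8.99950781e+01 -1.34670009e-02 -1.52823390e-01] [0.0213419  0.84773262 0.52621786] 2.3399018656418837
0.9 [273.1, 131.2] 247 294 108 156 [ 0.65754589 -0.06568862  0.02      ]
0.7 [316.4, 205.6] 304 337 194 227 [ 0.72159289 -0.17041525  0.02      ]
0.67 [256.8, 203.7] 237 267 187 221 [ 0.63610496 -0.16735401  0.02      ]
0.85 [274.2, 168.1] 258 308 143 194
0.72 [230.3, 266.2] 224 241 257 276
0.59 [261.4, 286.5] 255 273 278 299
0.57 [261.3, 241.5] 250 272 226 252
```

View pics/w1b.png

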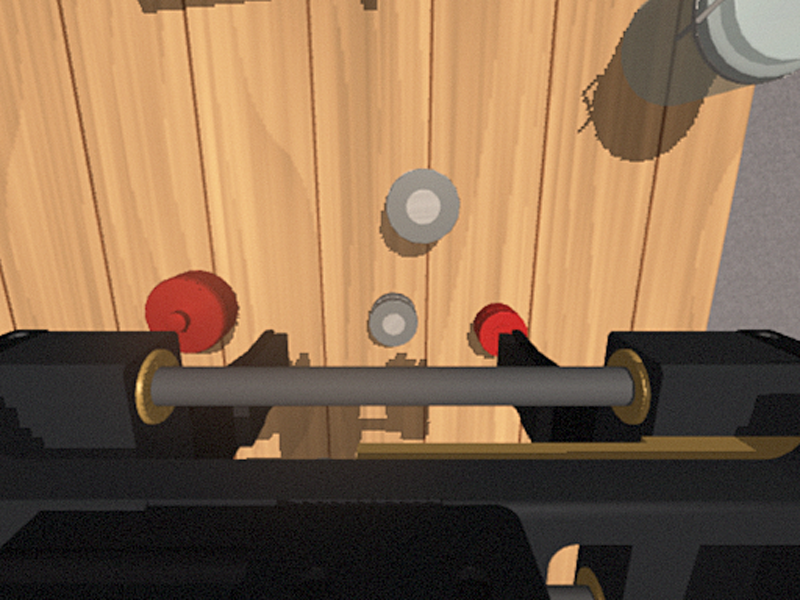

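View pics/s1c.png

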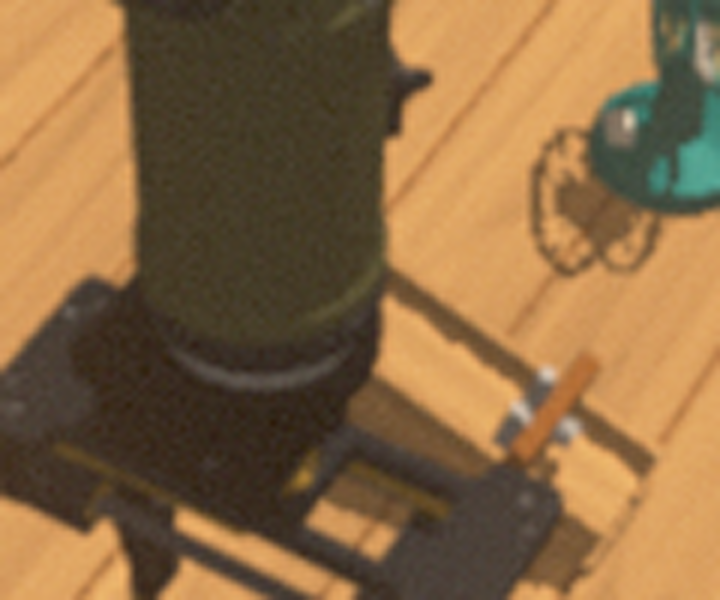

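```bash
python3 - <<'E'
from h import *
W=cam('wrist'); 
im=cv2.imread('pics/w1.png')
c=im[180:235,225:285]; cv2.imwrite('pics/w1c.png',cv2.resize(c,None,fx=10,fy=10,interpolation=cv2.INTER_CUBIC))
for uv in [(251.5,206.1),(252,207)]: print(ray(0,uv,.03,W))
S=cam('scene'); 
c=cv2.imread('pics/s1.png')[245:290,210:255]; cv2.imwrite('pics/s1d.png',cv2.resize(c,None,fx=13,fy=13,interpolation=cv2.INTER_CUBIC))
E
```

```text
[ 0.62926506 -0.16429859  0.03      ]
[ 0.62996762 -0.16561967  0.03      ]
```

View pics/w1c.png

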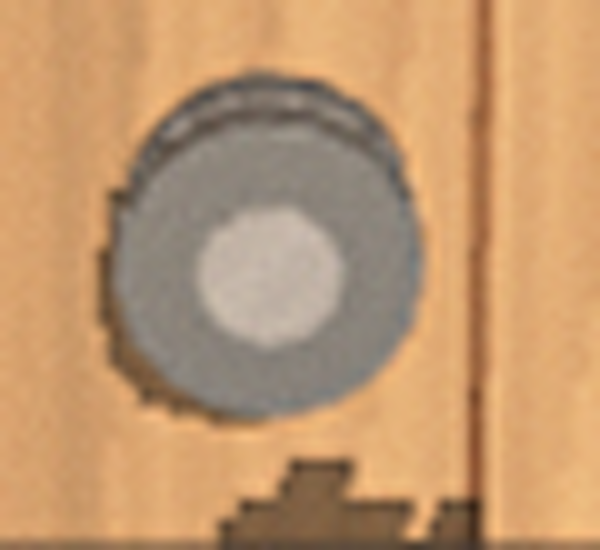

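View pics/s1d.png

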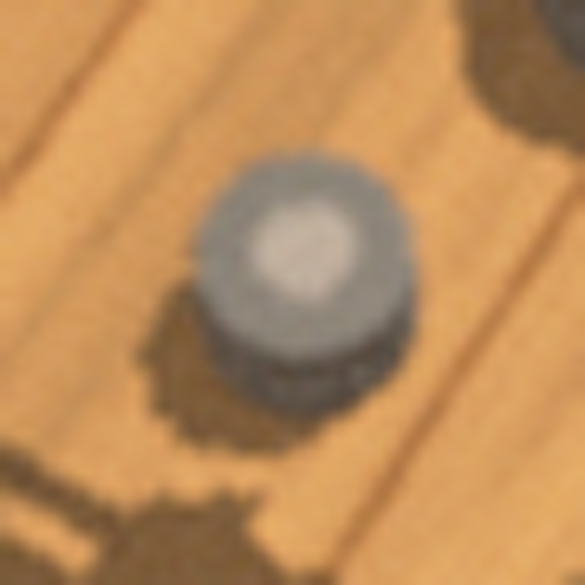

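```bash
python3 - <<'E'
from h import *
print(ray('scene',(233,264.1),.03))
o=env.get_obs();print(o['tool_pos'],o['tool_rot'],o['force'])
E
```

```text
[ 0.62843647 -0.16894473  0.03      ]
[ 0.62833778 -0.1131963   0.22252054] [-8.99665503e+01 -2.17940145e-03  1.50407983e-01] [ 0.00844779 -0.57387849  0.50989634]
```

Call:
carry_out:
  targets:
    - [[1,40,-25],[0,0,0]]
    - [[0,45,-23.5],[0,0,0]]
    - [[0,45,0],[0,0,0]]
    - [[0,40,0],[0,0,0]]
    - [[0,0,0],[0,0,0]]
    - [[0,0,0],[0,0,0]]

```text
time_s: 2.4
tool_pos: [0.6293, -0.1622, 0.0535]
tool_rot: [-90.0, 0.0, 0.1]
force: [-0.0, 0.4, 0.2]
grip_width: 0.0869
```

```bash
python3 - <<'E'
from h import *
o=env.get_obs();print(o['time_s'],o['tool_pos'],o['tool_rot'],o['force'])
for n in ['wrist','scene','side']: save(env.read_camera(n),n+'2.png')
im=cv2.imread('pics/wrist2.png'); cv2.imwrite('pics/w2b.png',cv2.resize(im,(800,600),interpolation=cv2.INTER_CUBIC))
c=cv2.imread('pics/side2.png')[140:200,240:320]; cv2.imwrite('pics/side2b.png',cv2.resize(c,None,fx=9,fy=9,interpolation=cv2.INTER_CUBIC))
E
```

```text
2.4 [ 0.62926503 -0.1622115   0.05354661] [-8.99754632e+01  3.81747607e-02  8.10228762e-02] [-0.03490074  0.4461848   0.17719551]
```

View pics/w2b.png

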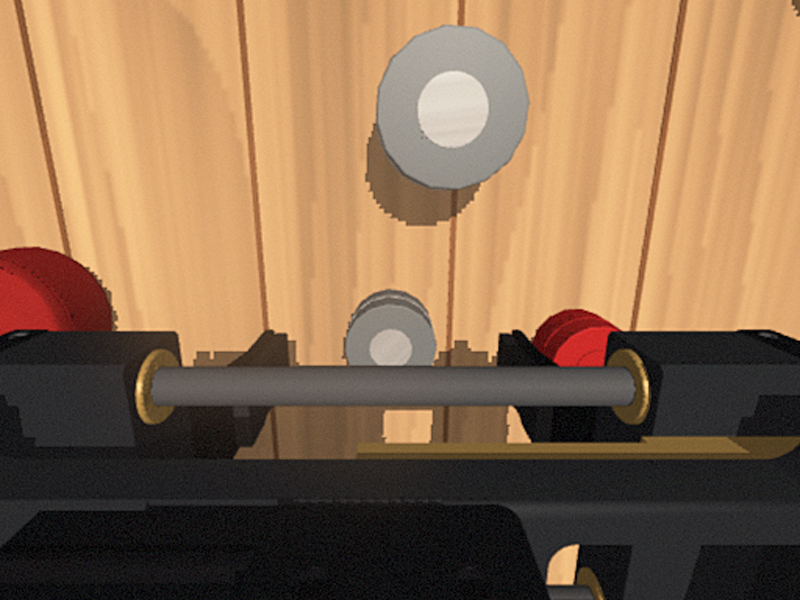

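View pics/side2b.png

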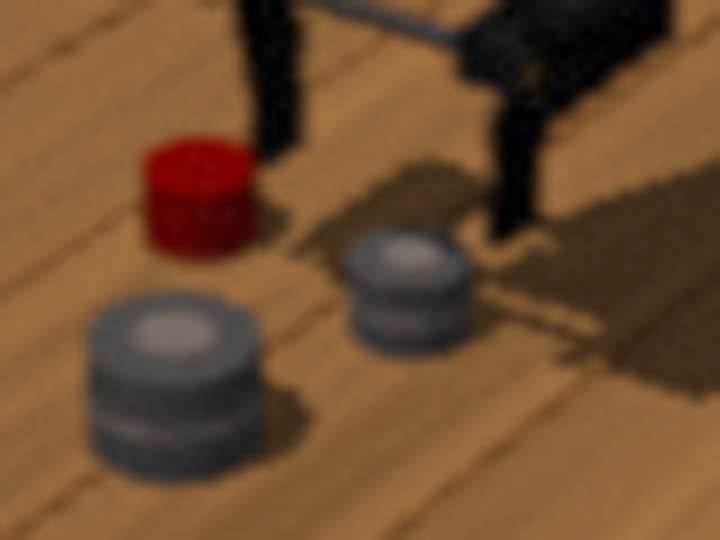

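Call:
carry_out:
  targets:
    - [[0,20,-4],[0,0,0]]
    - [[0,18,0],[0,0,0]]
    - [[0,10,0],[0,0,0]]
    - [[0,0,0],[0,0,0]]
    - [[0,0,0],[0,0,0]]

```text
time_s: 3.05
tool_pos: [0.6301, -0.1672, 0.0067]
tool_rot: [-90.0, -0.1, 0.0]
force: [-0.9, 0.3, 0.9]
grip_width: 0.0872
```

Call:
carry_out:
  targets:
    - [[0,0,0],[0,0,0]]
    - [[0,0,0],[0,0,0]]
    - [[0,0,0],[0,0,0]]
    - [[0,0,0],[0,0,0]]
    - [[0,0,0],[0,0,0]]
    - [[0,0,0],[0,0,0]]
    - [[0,0,0],[0,0,0]]
    - [[0,0,0],[0,0,0]]
  jaw: 0
  squeeze: 15

```text
time_s: 3.85
tool_pos: [0.6289, -0.1672, 0.0052]
tool_rot: [-90.0, 0.0, 0.0]
force: [-0.4, -0.1, 1.3]
grip_width: 0.0435
```

```bash
python3 - <<'E'
from h import *
for i in range(3):
    o=env.get_obs();print(o['time_s'],o['tool_pos'],o['tool_rot'],o['force'],o['grip_width'])
    save(env.read_camera(['wrist','side','scene'][i]),['w3.png','sd3.png','s3.png'][i])
im=cv2.imread('pics/w3.png'); cv2.imwrite('pics/w3b.png',cv2.resize(im,(800,600),interpolation=cv2.INTER_CUBIC))
c=cv2.imread('pics/sd3.png')[140:200,240:320]; cv2.imwrite('pics/side3b.png',cv2.resize(c,None,fx=9,fy=9,interpolation=cv2.INTER_CUBIC))
E
```

```text
3.85 [ 0.62889031 -0.16716205  0.00524376] [-8.99991664e+01  1.60109584e-02  1.74111929e-03] [-0.4180908  -0.11819717  1.33795997] 0.04346715264670732
3.9 [ 0.62888331 -0.16713969  0.00522319] [-8.99965570e+01  1.65886513e-02  3.43738082e-03] [-1.45443375  0.06480273  0.52578266] 0.04341245260374243
3.95 [ 0.62887183 -0.1671836   0.00522416] [-9.00007780e+01  1.73372419e-02 -8.01360968e-04] [-0.36578459 -0.2937152   1.16932744] 0.04344751658286304
```

View pics/w3b.png

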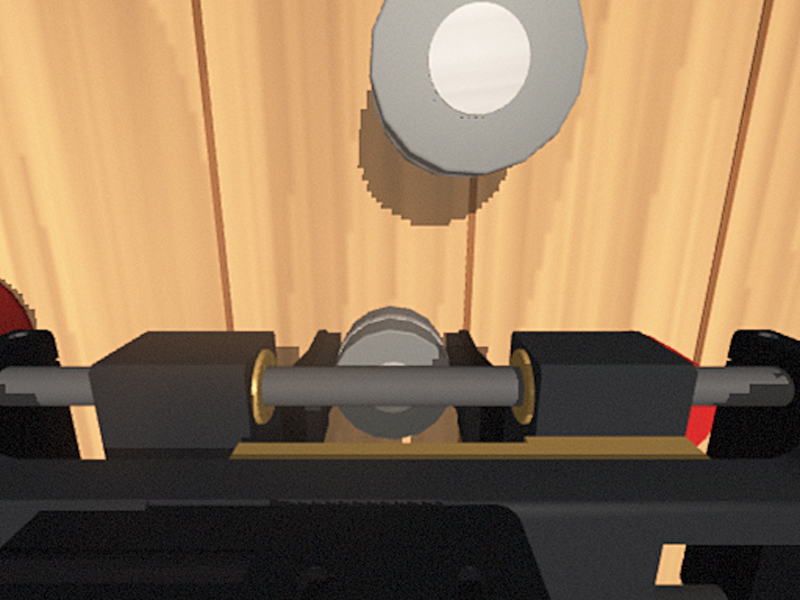

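View pics/side3b.png

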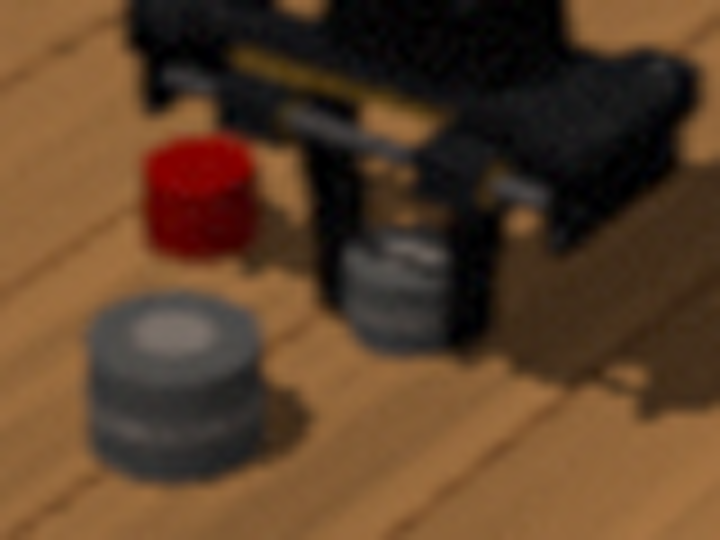

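```bash
python3 - <<'E'
from h import *
W=cam('wrist'); o=env.get_obs()
c=cv2.imread('pics/w3.png')[190:290,205:300]; cv2.imwrite('pics/w3c.png',cv2.resize(c,None,fx=6,fy=6,interpolation=cv2.INTER_CUBIC))
print(ray(0,(250,280),.03,W)[1]+.022-o['tool_pos'][1], ray(0,(250,206),.03,W)[1]-.022-o['tool_pos'][1])
g=[(W,)]
for dy in [-4,-2,0,2,4]:
    t=np.linspace(0,2*np.pi,100); X=np.c_[o['tool_pos'][0]+.022*np.cos(t),o['tool_pos'][1]+dy/1e3+.022*np.sin(t),0*t+.03]
    p=proj(0,X,W); print(dy,p[:,1].min(),p[:,1].max(),p[:,0].min(),p[:,0].max())
E
```

```text
-0.0008802353583234335 0.0005513552904595209
-4 213.9457372789306 284.67855352139264 211.77137470815853 289.68368614554976
-2 210.4718536404394 281.6820695305755 211.64024269055335 289.8151440437126
0 206.9736117193863 278.66607905119605 211.5082243140054 289.9474915967693
2 203.45075442020047 275.6303909864688 211.37531056130763 290.08073786663067
4 199.90302101643067 272.5748117353054 211.2414922925242 290.2148920386977
```

View pics/w3c.png

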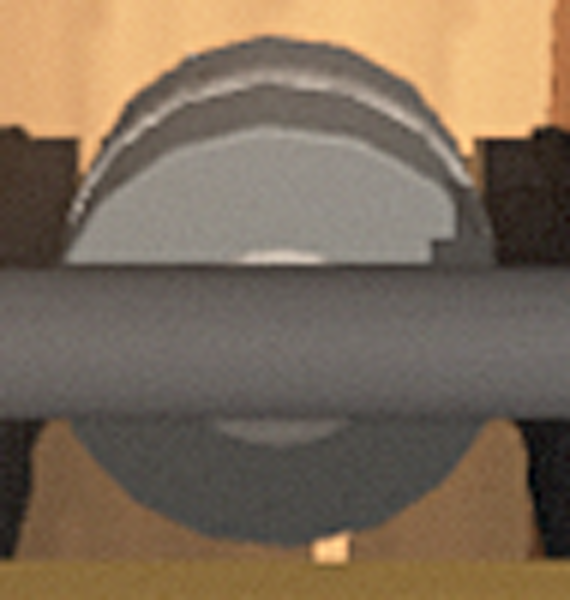

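Call:
carry_out:
  targets:
    - [[0,-15,0],[0,0,0]]
    - [[0,-35,0],[0,0,0]]
    - [[0,-45,0],[0,0,0]]
    - [[0,-45,0],[0,0,0]]
    - [[-10,-45,25],[0,0,0]]
    - [[-12,-20,40],[0,0,0]]
    - [[-12,-10,40],[0,0,0]]
    - [[-12,0,40],[0,0,0]]
    - [[-12,0,40],[0,0,0]]
    - [[-14,0,42],[0,0,0]]
    - [[0,0,0],[0,0,0]]
    - [[0,0,0],[0,0,0]]

```text
time_s: 5.2
tool_pos: [0.5572, 0.0601, 0.2191]
tool_rot: [-90.0, -0.1, 0.2]
force: [0.4, -1.7, -1.0]
grip_width: 0.0437
```

```bash
python3 - <<'E'
from h import *
o=env.get_obs();print(o['time_s'],o['tool_pos'],o['tool_rot'],o['force'],o['grip_width'])
W=cam('wrist');save(env.read_camera('wrist'),'w4.png')
for d in env.outline_of('wrist','chute'): print(d['p'],d['xy'])
im=cv2.imread('pics/w4.png'); cv2.imwrite('pics/w4b.png',cv2.resize(im,(800,600),interpolation=cv2.INTER_CUBIC))
np.savez('w4.npz',K=W[0],R=W[1],t=W[2])
E
```

```text
5.2 [0.55715128 0.0600808  0.21909973] [-9.00175019e+01 -7.06708484e-02  1.94388561e-01] [ 0.44224951 -1.73734085 -1.00997407] 0.043734378089030905
0.83 [220.1, 86.1]
```

View pics/w4b.png

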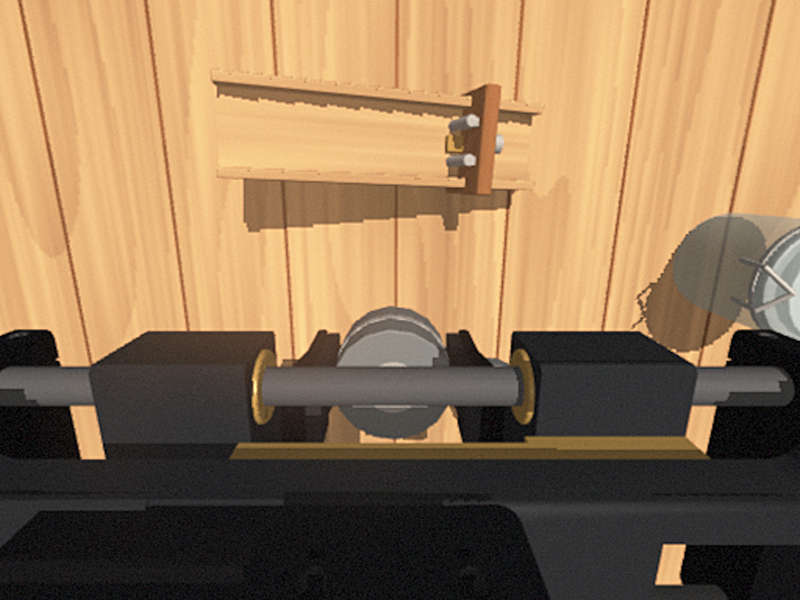

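```bash
python3 - <<'E'
import cv2
im=cv2.imread('pics/w4.png')
for n,(u,v) in {'a':(130,40),'b':(270,45)}.items():
    cv2.imwrite(f'pics/w4{n}_.png',cv2.resize(im[v:v+85,u:u+85],None,fx=7,fy=7,interpolation=cv2.INTER_CUBIC))
E
```

```text
(no output)
```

View pics/w4a_.png

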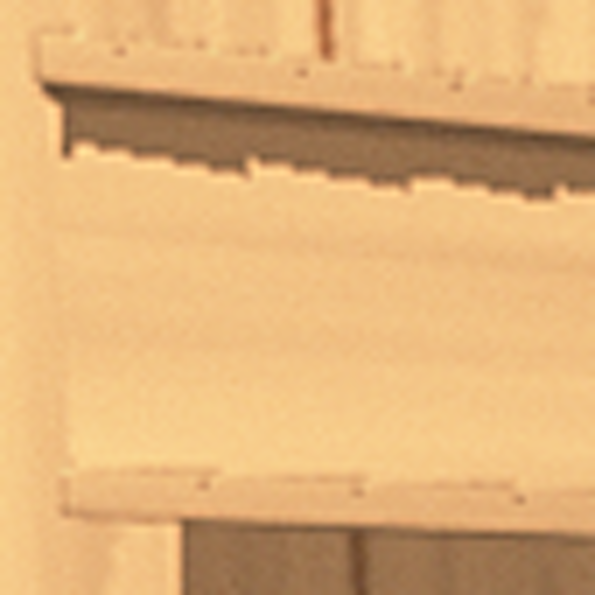

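View pics/w4b_.png

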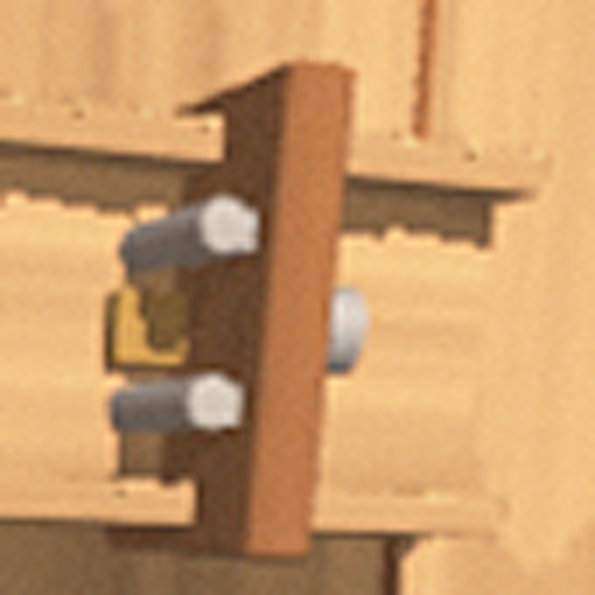

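```bash
python3 - <<'E'
from h import *
z=np.load('w4.npz');W=(z['K'],z['R'],z['t']);L=.113
# override pose by commanded? check both
a=lambda u,v:(130+u/7-.5,40+v/7-.5); b=lambda u,v:(270+u/7-.5,45+v/7-.5)
h=.014
W_obs=[((-L,.033,fl(-L)+h),a(40,35)),((-L,.025,fl(-L)+h),a(40,82)),((-L,-.026,fl(-L)+h),a(63,470)),((-L,-.033,fl(-L)+h),a(63,515)),
((L,.026,fl(L)+h),b(525,195)),((L,.033,fl(L)+h),b(545,160)),((L,-.033,fl(L)+h),b(500,535)),((L,-.026,fl(L)+h),b(505,500))]
S=cam('side'); o=lambda u,v:(185+u/7.5-.5,195+v/7.5-.5)
S_obs=[((-L,.033,fl(-L)+.014),o(585,275)),((-L,-.033,fl(-L)+.014),o(695,185)),((L,.033,fl(L)+.014),o(88,180))]
for nm,obs in [('W',[(W,)+q for q in W_obs]),('S',[(S,)+q for q in S_obs]),('WS',[(W,)+q for q in W_obs]+[(S,)+q for q in S_obs])]:
    p,r,P=chute_fit(obs); print(nm,p[:2],np.degrees(p[2])); print(r.round(1).tolist())
    if nm!='S':
      for n,uv in [('pinfar',b(125,252)),('pinnear',b(115,410)),('tongue',b(110,330))]:
        zz=.04
        for _ in range(5):
            X=ray(0,uv,zz,W); d=X[:2]-p[:2]; c,s=np.cos(p[2]),np.sin(p[2]); x=c*d[0]+s*d[1]; y=-s*d[0]+c*d[1]; zz=fl(x)+.002
        print(n,x,y)
E
```

```text
W [0.55815963 0.15991524] -2.2092044853136645
[[-1.0, -2.6], [-0.4, -0.0], [-0.3, 0.4], [0.2, 1.2], [2.7, -0.4], [0.7, -1.7], [0.0, 1.7], [0.0, 1.0]]
pinfar 0.04112806124513957 0.012342772710510283
pinnear 0.041368571549129624 -0.012987782124579586
tongue 0.039481588748883724 -0.0001513836589470865
S [0.55272062 0.16105693] -2.5195216833601006
[[-0.7, 0.9], [2.3, -0.8], [-0.4, -0.2]]
WS [0.55802959 0.15993819] -2.1977794815691882
[[-1.2, -2.6], [-0.6, -0.0], [-0.4, 0.4], [0.1, 1.2], [2.6, -0.4], [0.5, -1.7], [-0.1, 1.7], [-0.1, 0.9], [-2.0, -0.3], [0.9, -2.0], [-1.7, -1.0]]
pinfar 0.04126621153900379 0.01232171801142423
pinnear 0.041501513098865406 -0.013011954160482639
tongue 0.039616965676646305 -0.00017365228605291795
```

Call:
carry_out:
  targets:
    - [[-6,10,25],[0,0,0]]
    - [[-8,20,35],[0,0,0]]
    - [[-8,29,33],[0,0,0]]
    - [[-4.2,20,10.1],[0,0,0]]
    - [[0,0,0],[0,2.2,0]]
    - [[0,0,0],[0,0,5.5]]
    - [[0,0,0],[0,0,5.5]]
    - [[0,0,0],[0,0,5]]
    - [[0,25,0],[0,0,0]]
    - [[0,10,0],[0,0,0]]
    - [[0,0,0],[0,0,0]]
    - [[0,0,0],[0,0,0]]

```text
time_s: 6.5
tool_pos: [0.5219, 0.1617, 0.1061]
tool_rot: [-90.0, 16.0, -2.2]
force: [-0.2, -0.6, -2.2]
grip_width: 0.0439
```

```bash
cat >> h.py <<'E'
CH=np.array([.558,.160]);YAW=np.radians(-2.2)
def w2c(X):
    d=np.asarray(X)[:2]-CH; c,s=np.cos(YAW),np.sin(YAW); x=c*d[0]+s*d[1]; return np.array([x,-s*d[0]+c*d[1],(X[2]-fl(x))*np.cos(np.radians(16))])*1e3
def st():
    o=env.get_obs(); R=Ro.from_euler('xyz',o['tool_rot'],degrees=True).as_matrix()
    print(o['time_s'],o['tool_pos'].round(4),o['tool_rot'].round(2),'F tool',(R.T@o['force']).round(2),'w',round(o['grip_width'],4),'chute x,y,h mm',w2c(o['tool_pos']).round(1)); return o
E
python3 - <<'E'
from h import *
st()
W=cam('wrist');save(env.read_camera('wrist'),'w5.png'); save(env.read_camera('side'),'sd5.png')
im=cv2.imread('pics/w5.png'); cv2.imwrite('pics/w5b.png',cv2.resize(im,(800,600),interpolation=cv2.INTER_CUBIC))
c=cv2.imread('pics/sd5.png')[180:275,180:305]; cv2.imwrite('pics/sd5b.png',cv2.resize(c,None,fx=6,fy=6,interpolation=cv2.INTER_CUBIC))
E
```

```text
6.5 [0.5219 0.1617 0.1061] [-90.    15.95  -2.24] F tool [ 0.41  2.19 -0.6 ] w 0.0439 chute x,y,h mm [-36.1   0.3  39.2]
```

View pics/w5b.png

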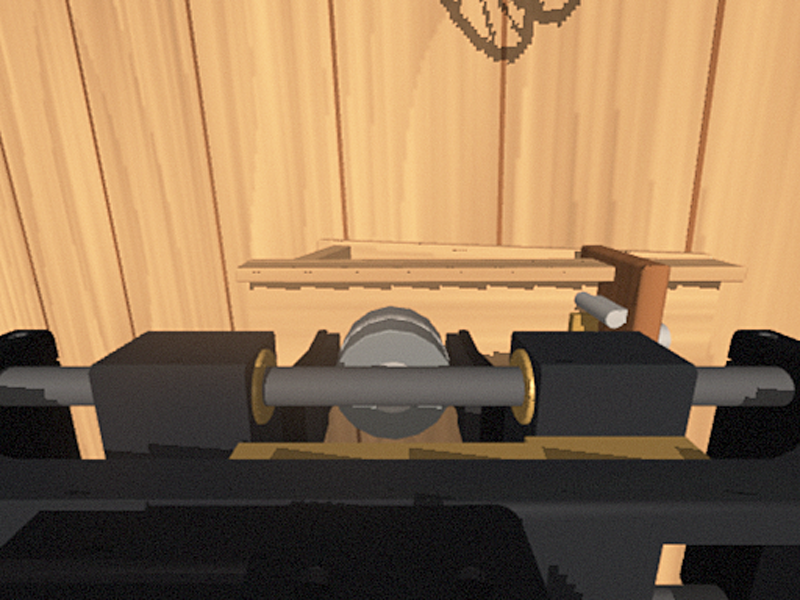

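View pics/sd5b.png

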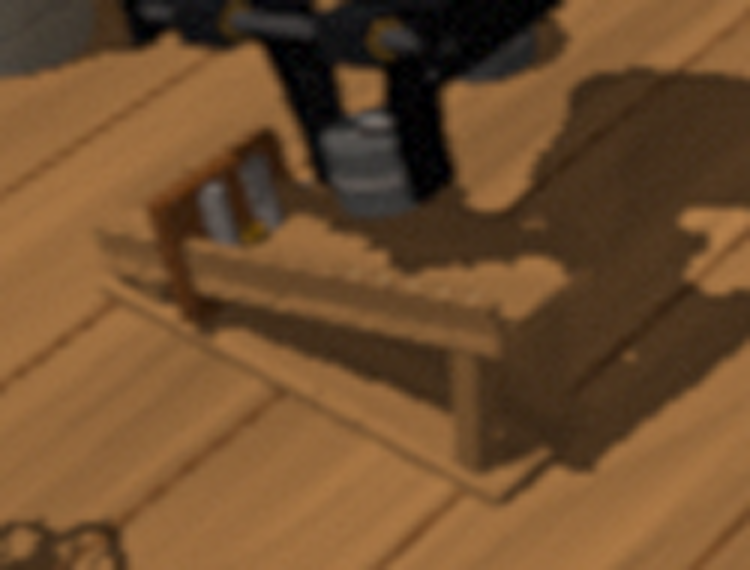

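```bash
python3 - <<'E'
from h import *
o=st(); W=cam('wrist'); im=env.read_camera('wrist'); save(im,'w6.png')
o=st()
c,s=np.cos(YAW),np.sin(YAW)
for y in (.033,.026,.025):
  for x in (-.1,-.06,-.036,0,.02):
    X=np.array([CH[0]+c*x-s*y,CH[1]+s*x+c*y,fl(x)+.014]); print(y,x,proj(0,X,W)[0].round(1),end=' ')
  print()
cc=cv2.imread('pics/w6.png')[145:235,140:320]; cv2.imwrite('pics/w6b.png',cv2.resize(cc,None,fx=4.4,fy=6,interpolation=cv2.INTER_CUBIC))
E
```

```text
6.6 [0.5224 0.1621 0.1068] [-89.97  15.86  -2.21] F tool [0.21 1.52 0.34] w 0.044 chute x,y,h mm [-35.6   0.8  40. ]
6.65 [0.5224 0.1623 0.1068] [-89.97  15.86  -2.19] F tool [ 0.81  1.23 -0.18] w 0.0434 chute x,y,h mm [-35.7   0.9  40. ]
0.033 -0.1 [167.7 170.1] 0.033 -0.06 [225.9 170.1] 0.033 -0.036 [260.8 170.1] 0.033 0 [313.  170.1] 0.033 0.02 [342.  170.1] 
0.026 -0.1 [168.5 179.6] 0.026 -0.06 [226.1 179.6] 0.026 -0.036 [260.7 179.6] 0.026 0 [312.4 179.6] 0.026 0.02 [341.2 179.6] 
0.025 -0.1 [168.6 180.9] 0.025 -0.06 [226.2 180.9] 0.025 -0.036 [260.7 180.9] 0.025 0 [312.4 180.9] 0.025 0.02 [341.1 181. ]
```

View pics/w6b.png

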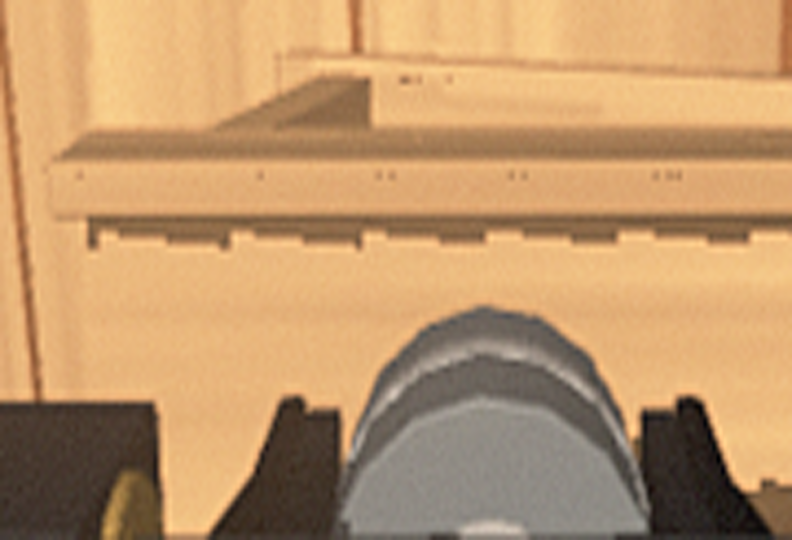

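Call:
carry_out:
  targets:
    - [[0,12,0.6],[0,0,0]]
    - [[0,10,0],[0,0,0]]
    - [[0,6,0],[0,0,0]]
    - [[0,2,0],[0,0,0]]
    - [[0,1,0],[0,0,0]]
    - [[0,1,0],[0,0,0]]
    - [[0,0,0],[0,0,0]]
    - [[0,0,0],[0,0,0]]

```text
time_s: 7.45
tool_pos: [0.5131, 0.1631, 0.075]
tool_rot: [-90.0, 16.0, -2.2]
force: [0.3, 0.0, -2.0]
grip_width: 0.0437
```

```bash
python3 - <<'E'
from h import *
st(); save(env.read_camera('wrist'),'w7.png'); st(); save(env.read_camera('side'),'sd7.png'); st()
im=cv2.imread('pics/w7.png'); cv2.imwrite('pics/w7b.png',cv2.resize(im,(800,600),interpolation=cv2.INTER_CUBIC))
c=cv2.imread('pics/sd7.png')[180:275,180:305]; cv2.imwrite('pics/sd7b.png',cv2.resize(c,None,fx=6,fy=6,interpolation=cv2.INTER_CUBIC))
E
```

```text
7.45 [0.5131 0.1631 0.075 ] [-89.99  15.97  -2.2 ] F tool [0.82 1.89 0.05] w 0.0437 chute x,y,h mm [-45.    1.4   6.8]
7.5 [0.5131 0.1631 0.075 ] [-89.99  15.97  -2.2 ] F tool [0.51 2.09 0.57] w 0.0436 chute x,y,h mm [-45.    1.4   6.8]
7.55 [0.5131 0.1631 0.0749] [-90.    15.97  -2.2 ] F tool [-0.35  2.06 -1.47] w 0.0434 chute x,y,h mm [-45.    1.3   6.8]
```

View pics/w7b.png

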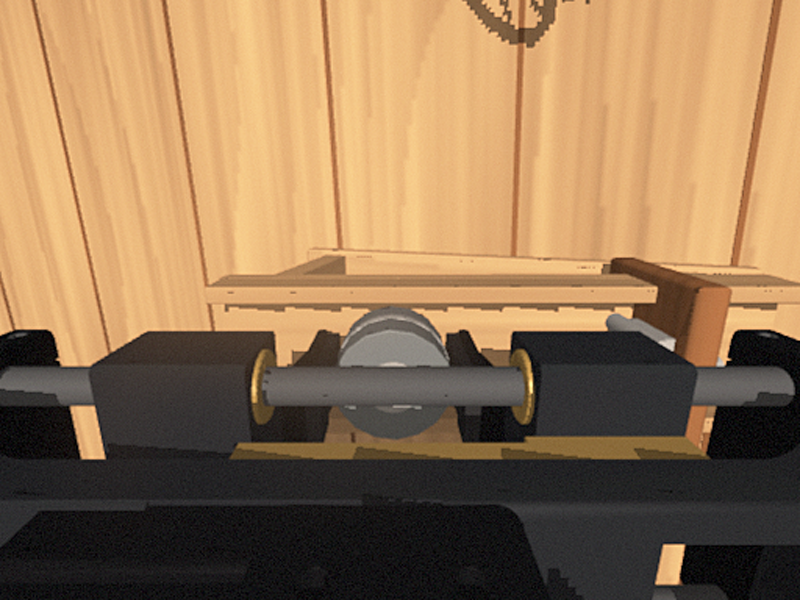

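View pics/sd7b.png

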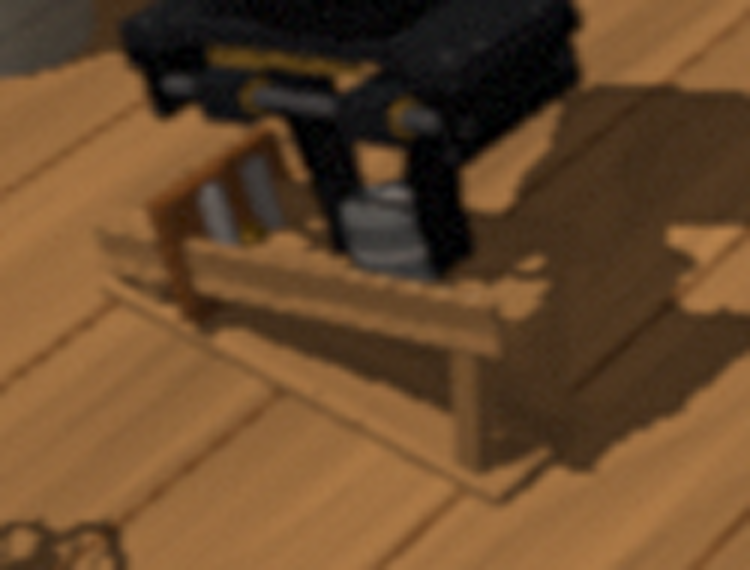

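Call:
carry_out:
  targets:
    - [[0,0.5,0],[0,0,0]]
    - [[0,0.5,0],[0,0,0]]
    - [[0,0.5,0],[0,0,0]]
    - [[0,0,0],[0,0,0]]
    - [[0,0,0],[0,0,0]]

```text
time_s: 8.05
tool_pos: [0.5124, 0.1631, 0.0733]
tool_rot: [-90.0, 16.0, -2.2]
force: [0.2, 0.1, -2.7]
grip_width: 0.0438
```

```bash
python3 - <<'E'
from h import *
st(); save(env.read_camera('wrist'),'w8.png'); st()
E
```

```text
8.05 [0.5124 0.1631 0.0733] [-90.   16.   -2.2] F tool [0.91 2.51 0.15] w 0.0438 chute x,y,h mm [-45.6   1.3   5. ]
8.1 [0.5125 0.1631 0.0733] [-90.    15.99  -2.2 ] F tool [ 0.11  1.4  -0.07] w 0.0439 chute x,y,h mm [-45.6   1.3   5. ]
```

Call:
carry_out:
  targets:
    - [[0,0.5,0],[0,0,0]]
    - [[0,0.5,0],[0,0,0]]
    - [[0,0,0],[0,0,0]]
    - [[0,0,0],[0,0,0]]

```text
time_s: 8.5
tool_pos: [0.5123, 0.1631, 0.0725]
tool_rot: [-90.0, 16.0, -2.2]
force: [-0.4, -0.0, -0.2]
grip_width: 0.0436
```

```bash
python3 - <<'E'
from h import *
st(); save(env.read_camera('wrist'),'w9.png'); st()
E
```

```text
8.5 [0.5123 0.1631 0.0725] [-90.    15.98  -2.2 ] F tool [-0.34  0.3  -0.04] w 0.0436 chute x,y,h mm [-45.8   1.4   4.2]
8.55 [0.5122 0.1631 0.0725] [-90.    15.99  -2.2 ] F tool [ 0.86 -0.21 -0.16] w 0.0437 chute x,y,h mm [-45.8   1.4   4.2]
```

Call:
carry_out:
  targets:
    - [[0,0.5,0],[0,0,0]]
    - [[0,0.5,0],[0,0,0]]
    - [[0,0,0],[0,0,0]]
    - [[0,0,0],[0,0,0]]

```text
time_s: 8.95
tool_pos: [0.5123, 0.1631, 0.0724]
tool_rot: [-90.0, 16.0, -2.2]
force: [-0.9, -0.4, 4.9]
grip_width: 0.0434
```

```bash
python3 - <<'E'
from h import *
st(); save(env.read_camera('side'),'sd9.png'); st()
c=cv2.imread('pics/sd9.png')[180:275,180:305]; cv2.imwrite('pics/sd9b.png',cv2.resize(c,None,fx=6,fy=6,interpolation=cv2.INTER_CUBIC))
E
```

```text
8.95 [0.5123 0.1631 0.0724] [-90.    15.96  -2.2 ] F tool [-2.22 -4.45 -0.45] w 0.0434 chute x,y,h mm [-45.8   1.3   4.1]
9.0 [0.5123 0.1631 0.0725] [-90.    15.95  -2.21] F tool [-1.46 -3.51 -0.15] w 0.0437 chute x,y,h mm [-45.8   1.3   4.1]
```

View pics/sd9b.png

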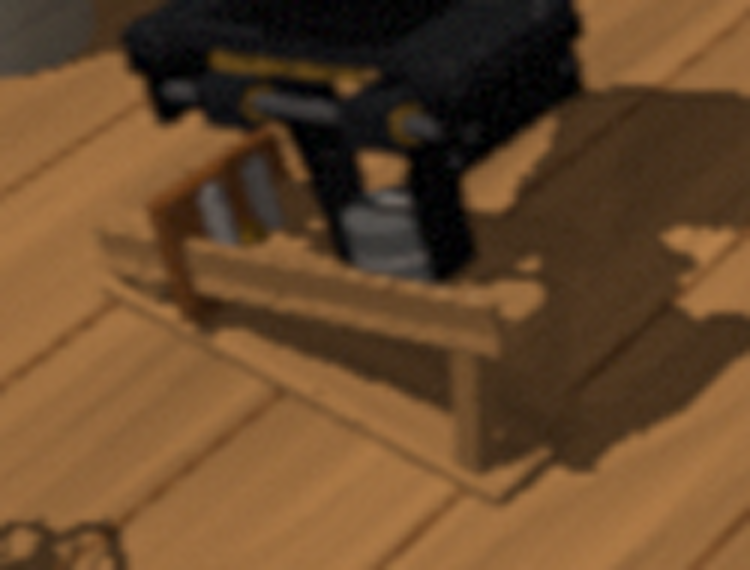

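Call:
carry_out:
  targets:
    - [[0,-0.8,0],[0,0,0]]
    - [[0,0,0],[0,0,0]]
    - [[0,0,0],[0,0,0]]
    - [[0,0,0],[0,0,0]]
    - [[0,0,0],[0,0,0]]
    - [[0,0,0],[0,0,0]]
  jaw: 1

```text
time_s: 9.6
tool_pos: [0.512, 0.1631, 0.072]
tool_rot: [-90.0, 16.0, -2.2]
force: [0.2, -0.3, 0.3]
grip_width: 0.0822
```

```bash
python3 - <<'E'
from h import *
st(); save(env.read_camera('side'),'sd10.png'); save(env.read_camera('wrist'),'w10.png')
c=cv2.imread('pics/sd10.png')[180:275,180:305]; cv2.imwrite('pics/sd10b.png',cv2.resize(c,None,fx=6,fy=6,interpolation=cv2.INTER_CUBIC))
im=cv2.imread('pics/w10.png'); cv2.imwrite('pics/w10b.png',cv2.resize(im,(800,600),interpolation=cv2.INTER_CUBIC))
E
```

```text
9.6 [0.512  0.1631 0.072 ] [-90.    16.01  -2.2 ] F tool [ 0.08 -0.33 -0.32] w 0.0822 chute x,y,h mm [-46.    1.3   3.7]
```

View pics/sd10b.png

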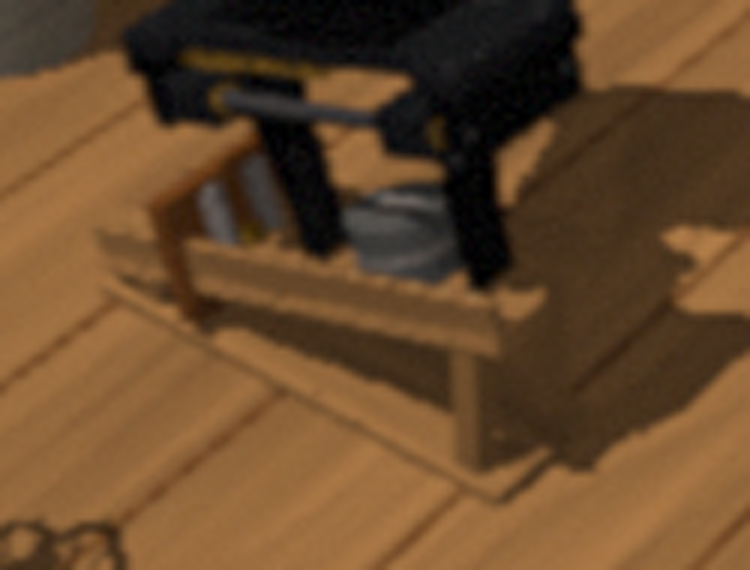

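View pics/w10b.png

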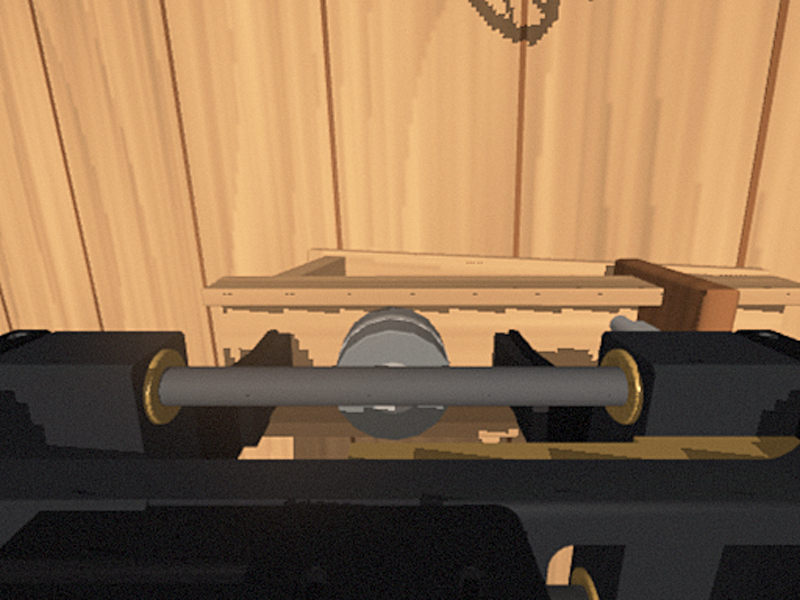

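Call:
carry_out:
  targets:
    - [[0,-10,0],[0,0,0]]
    - [[0,-25,0],[0,0,0]]
    - [[0,-25,0],[0,0,0]]
    - [[0,0,0],[0,0,0]]

```text
time_s: 10.1
tool_pos: [0.5319, 0.1631, 0.1339]
tool_rot: [-89.9, 15.6, -2.2]
force: [0.8, -0.1, 0.3]
grip_width: 0.0868
```

Call:
carry_out:
  targets:
    - [[-10,0,-1.4],[0,0,0]]
    - [[-20,0,0],[0,0,0]]
    - [[-16,0,0],[0,0,0]]
    - [[0,0,0],[0,0,0]]
    - [[0,0,0],[0,0,0]]
    - [[0,0,0],[0,0,0]]
    - [[0,0,0],[0,0,0]]
    - [[0,0,0],[0,0,0]]
    - [[0,0,0],[0,0,0]]
    - [[0,0,0],[0,0,0]]
  jaw: 0
  squeeze: 10

```text
time_s: 11.1
tool_pos: [0.4845, 0.1628, 0.1423]
tool_rot: [-90.0, 16.0, -2.2]
force: [0.5, -0.5, -0.4]
grip_width: 0.0153
```

```bash
python3 - <<'E'
from h import *
st(); save(env.read_camera('side'),'sd11.png'); st(); save(env.read_camera('wrist'),'w11.png'); st(); save(env.read_camera('scene'),'s11.png')
c=cv2.imread('pics/sd11.png')[170:275,180:320]; cv2.imwrite('pics/sd11b.png',cv2.resize(c,None,fx=5.7,fy=5.7,interpolation=cv2.INTER_CUBIC))
im=cv2.imread('pics/w11.png'); cv2.imwrite('pics/w11b.png',cv2.resize(im,(800,600),interpolation=cv2.INTER_CUBIC))
E
```

```text
11.1 [0.4845 0.1628 0.1423] [-90.    16.01  -2.2 ] F tool [ 0.55  0.22 -0.44] w 0.0153 chute x,y,h mm [-73.6  -0.1  63.7]
11.15 [0.4845 0.1627 0.1424] [-90.   16.   -2.2] F tool [0.26 0.61 0.17] w 0.011 chute x,y,h mm [-73.6  -0.1  63.7]
11.2 [0.4845 0.1628 0.1425] [-90.   16.   -2.2] F tool [-0.25 -0.21  0.08] w 0.0071 chute x,y,h mm [-73.6  -0.1  63.8]
```

View pics/sd11b.png

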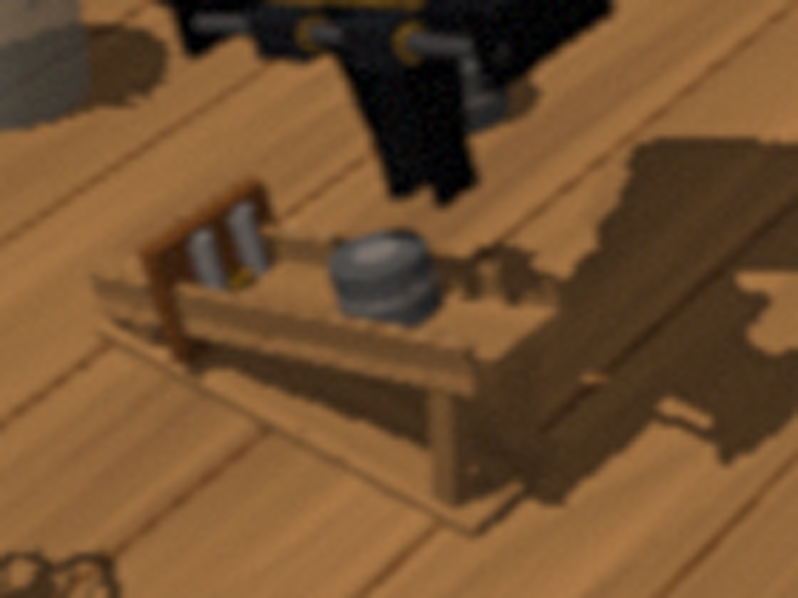

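View pics/w11b.png

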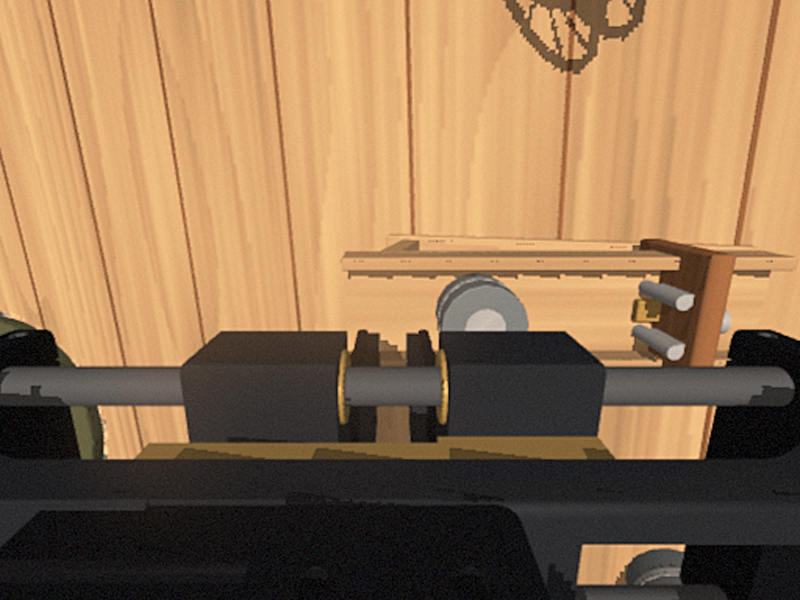

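Call:
carry_out:
  targets:
    - [[0,15,0],[0,0,0]]
    - [[0,20,0],[0,0,0]]
    - [[0,12,0],[0,0,0]]
    - [[0,5,0],[0,0,0]]
    - [[0,2,0],[0,0,0]]
    - [[0,0,0],[0,0,0]]
    - [[0,0,0],[0,0,0]]
    - [[0,0,0],[0,0,0]]

```text
time_s: 12.05
tool_pos: [0.4702, 0.1635, 0.0912]
tool_rot: [-90.0, 15.9, -2.2]
force: [-0.2, 0.5, 0.5]
grip_width: 0.001
```

```bash
python3 - <<'E'
from h import *
st(); save(env.read_camera('side'),'sd12.png'); st(); save(env.read_camera('wrist'),'w12.png'); st()
c=cv2.imread('pics/sd12.png')[170:275,180:320]; cv2.imwrite('pics/sd12b.png',cv2.resize(c,None,fx=5.7,fy=5.7,interpolation=cv2.INTER_CUBIC))
im=cv2.imread('pics/w12.png'); cv2.imwrite('pics/w12b.png',cv2.resize(im,(800,600),interpolation=cv2.INTER_CUBIC))
E
```

```text
12.05 [0.4702 0.1635 0.0912] [-89.98  15.92  -2.2 ] F tool [-0.31 -0.4   0.49] w 0.001 chute x,y,h mm [-87.9   0.1  10.5]
12.1 [0.4701 0.1634 0.0911] [-89.98  15.93  -2.2 ] F tool [-0.46 -0.34  1.34] w 0.0004 chute x,y,h mm [-88.    0.1  10.4]
12.15 [0.4699 0.1634 0.091 ] [-89.99  15.95  -2.2 ] F tool [-0.29 -0.53 -0.47] w 0.0003 chute x,y,h mm [-88.1   0.   10.3]
```

View pics/sd12b.png

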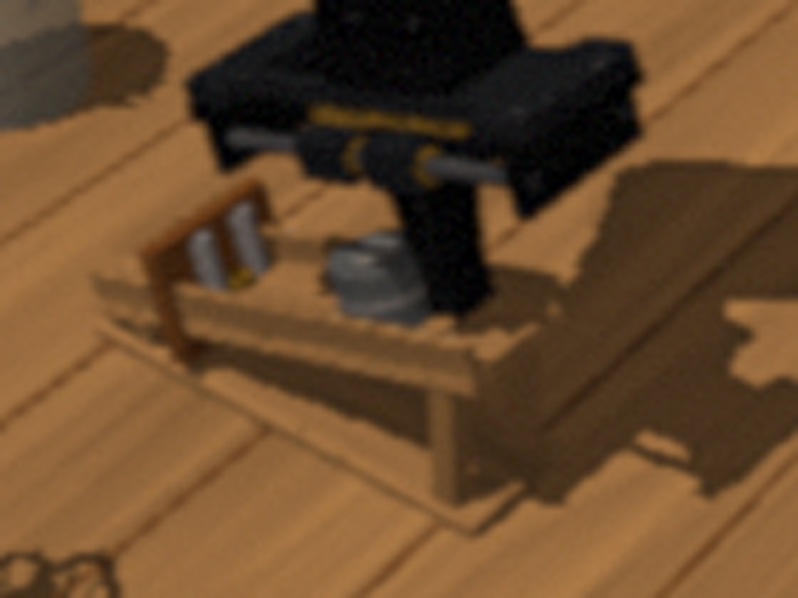

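View pics/w12b.png

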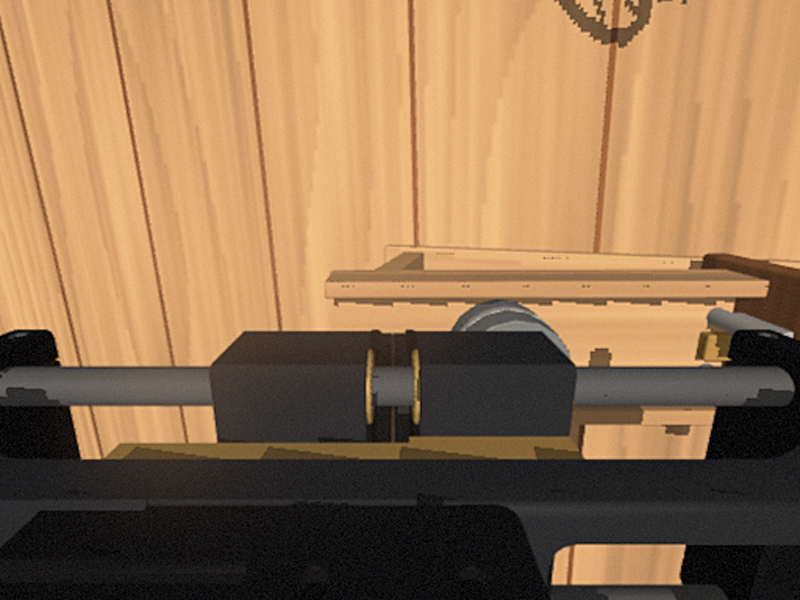

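Call:
carry_out:
  targets:
    - [[1,0,0],[0,0,0]]
    - [[2,0,0],[0,0,0]]
    - [[2,0,0],[0,0,0]]
    - [[2,0,0],[0,0,0]]
    - [[2,0,0],[0,0,0]]
    - [[2,0,0],[0,0,0]]
    - [[3,0,0],[0,0,0]]
    - [[3,0,0],[0,0,0]]
    - [[3,0,0],[0,0,0]]
    - [[3,0,0],[0,0,0]]
    - [[2,0,0],[0,0,0]]
    - [[1,0,0],[0,0,0]]

```text
time_s: 13.35
tool_pos: [0.4946, 0.1624, 0.0834]
tool_rot: [-90.0, 16.0, -2.2]
force: [-0.7, 0.1, 0.5]
grip_width: 0.0004
```

```bash
python3 - <<'E'
from h import *
st(); save(env.read_camera('side'),'sd13.png'); st(); save(env.read_camera('scene'),'s13.png'); st()
c=cv2.imread('pics/sd13.png')[170:275,180:320]; cv2.imwrite('pics/sd13b.png',cv2.resize(c,None,fx=5.7,fy=5.7,interpolation=cv2.INTER_CUBIC))
E
```

```text
13.35 [0.4946 0.1624 0.0834] [-90.    16.01  -2.2 ] F tool [-0.85 -0.33  0.12] w 0.0004 chute x,y,h mm [-63.4  -0.1   9.8]
13.4 [0.4947 0.1624 0.0833] [-90.   16.   -2.2] F tool [-0.04 -1.07 -0.19] w 0.0007 chute x,y,h mm [-63.3  -0.1   9.8]
13.45 [0.4947 0.1624 0.0833] [-90.    15.98  -2.2 ] F tool [-1.16 -0.55  0.64] w 0.0003 chute x,y,h mm [-63.3  -0.1   9.8]
```

View pics/sd13b.png

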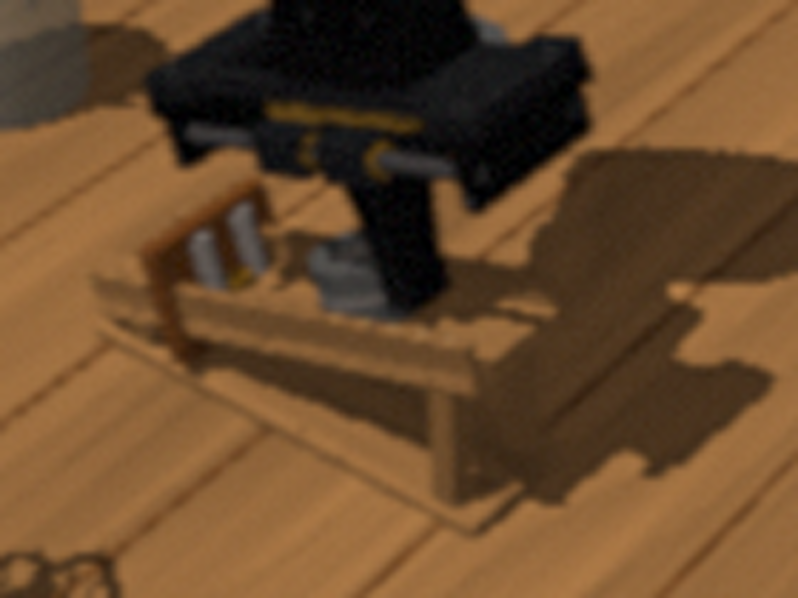

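Call:
carry_out:
  targets:
    - [[2,0,0],[0,0,0]]
    - [[3,0,0],[0,0,0]]
    - [[4,0,0],[0,0,0]]
    - [[4,0,0],[0,0,0]]
    - [[4,0,0],[0,0,0]]
    - [[4,0,0],[0,0,0]]
    - [[4,0,0],[0,0,0]]
    - [[4,0,0],[0,0,0]]
    - [[3,0,0],[0,0,0]]
    - [[2,0,0],[0,0,0]]
    - [[1,0,0],[0,0,0]]
    - [[0,0,0],[0,0,0]]

```text
time_s: 14.65
tool_pos: [0.5283, 0.1611, 0.0737]
tool_rot: [-90.0, 16.0, -2.2]
force: [-0.0, -0.4, 0.5]
grip_width: 0.0004
```

```bash
python3 - <<'E'
from h import *
st(); save(env.read_camera('side'),'sd14.png'); st(); save(env.read_camera('wrist'),'w14.png'); st()
c=cv2.imread('pics/sd14.png')[170:275,180:320]; cv2.imwrite('pics/sd14b.png',cv2.resize(c,None,fx=5.7,fy=5.7,interpolation=cv2.INTER_CUBIC))
im=cv2.imread('pics/w14.png'); cv2.imwrite('pics/w14b.png',cv2.resize(im,(800,600),interpolation=cv2.INTER_CUBIC))
E
```

```text
14.65 [0.5283 0.1611 0.0737] [-90.    15.98  -2.2 ] F tool [-0.15 -0.52 -0.37] w 0.0004 chute x,y,h mm [-29.7  -0.1   9.8]
14.7 [0.5283 0.1611 0.0737] [-90.    15.96  -2.2 ] F tool [-0.47  0.26 -0.05] w 0.0006 chute x,y,h mm [-29.7  -0.1   9.8]
14.75 [0.5283 0.1611 0.0737] [-90.    15.97  -2.2 ] F tool [-0.93 -1.13  0.34] w 0.0005 chute x,y,h mm [-29.7  -0.1   9.8]
```

View pics/sd14b.png

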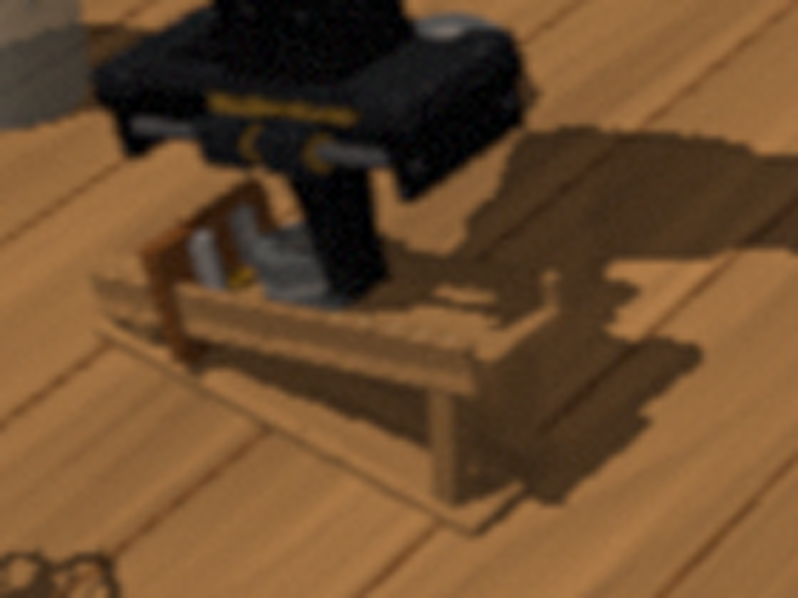

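View pics/w14b.png

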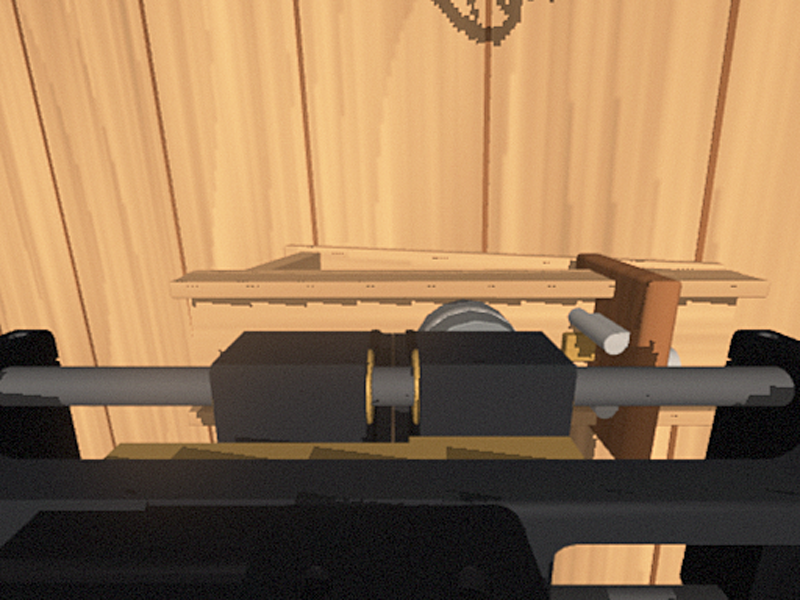

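Call:
carry_out:
  targets:
    - [[1,0,0],[0,0,0]]
    - [[1,0,0],[0,0,0]]
    - [[1,0,0],[0,0,0]]
    - [[1,0,0],[0,0,0]]
    - [[1,0,0],[0,0,0]]
    - [[1,0,0],[0,0,0]]
    - [[1,0,0],[0,0,0]]
    - [[1,0,0],[0,0,0]]
    - [[1,0,0],[0,0,0]]
    - [[1,0,0],[0,0,0]]
    - [[1,0,0],[0,0,0]]
    - [[1,0,0],[0,0,0]]

```text
time_s: 15.95
tool_pos: [0.5397, 0.1607, 0.0705]
tool_rot: [-90.0, 16.0, -2.2]
force: [-1.9, -0.2, 1.6]
grip_width: 0.001
```

```bash
python3 - <<'E'
from h import *
st(); save(env.read_camera('side'),'sd15.png'); st(); save(env.read_camera('wrist'),'w15.png'); st()
c=cv2.imread('pics/sd15.png')[200:250,190:270]; a=cv2.resize(c,None,fx=7,fy=7,interpolation=cv2.INTER_CUBIC)
c=cv2.imread('pics/w15.png')[160:220,230:450]; b=cv2.resize(c,(560,240),interpolation=cv2.INTER_CUBIC)
cv2.imwrite('pics/c15.png',cv2.vconcat([a,b]))
E
```

```text
15.95 [0.5397 0.1607 0.0705] [-90.   16.   -2.2] F tool [-2.25 -1.05 -0.3 ] w 0.001 chute x,y,h mm [-18.3  -0.    9.8]
16.0 [0.5399 0.1606 0.0704] [-90.    15.99  -2.21] F tool [-1.14 -0.49  0.48] w 0.0007 chute x,y,h mm [-18.1  -0.1   9.8]
16.05 [0.5399 0.1606 0.0704] [-90.    15.98  -2.2 ] F tool [-0.99 -0.87  1.11] w 0.0008 chute x,y,h mm [-18.2  -0.1   9.8]
```

View pics/c15.png

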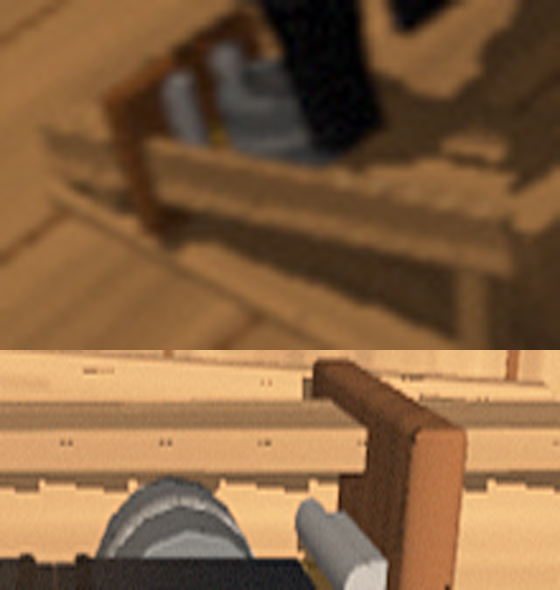

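Call:
carry_out:
  targets:
    - [[0.5,0,0],[0,0,0]]
    - [[0.5,0,0],[0,0,0]]
    - [[0.5,0,0],[0,0,0]]
    - [[0.5,0,0],[0,0,0]]
    - [[0.5,0,0],[0,0,0]]
    - [[0.5,0,0],[0,0,0]]
    - [[0.5,0,0],[0,0,0]]
    - [[0.5,0,0],[0,0,0]]
    - [[0,0,0],[0,0,0]]

```text
time_s: 16.95
tool_pos: [0.5436, 0.1605, 0.0694]
tool_rot: [-90.0, 16.0, -2.2]
force: [-1.6, 0.0, 1.3]
grip_width: 0.0007
```

Call:
carry_out:
  targets:
    - [[0.4,0,0],[0,0,0]]
    - [[0.4,0,0],[0,0,0]]
    - [[0.4,0,0],[0,0,0]]
    - [[0,0,0],[0,0,0]]
    - [[0,0,0],[0,0,0]]

```text
time_s: 17.45
tool_pos: [0.5447, 0.1604, 0.069]
tool_rot: [-90.0, 16.0, -2.2]
force: [-1.4, -0.1, 1.7]
grip_width: 0.001
```

```bash
python3 - <<'E'
from h import *
st(); save(env.read_camera('wrist'),'w16.png'); st(); save(env.read_camera('side'),'sd16.png'); st()
c=cv2.imread('pics/sd16.png')[200:250,190:270]; a=cv2.resize(c,None,fx=7,fy=7,interpolation=cv2.INTER_CUBIC)
c=cv2.imread('pics/w16.png')[160:220,230:450]; b=cv2.resize(c,(560,240),interpolation=cv2.INTER_CUBIC)
cv2.imwrite('pics/c16.png',cv2.vconcat([a,b]))
E
```

```text
17.45 [0.5447 0.1604 0.069 ] [-90.    15.99  -2.2 ] F tool [-1.76 -1.23 -0.11] w 0.001 chute x,y,h mm [-13.3  -0.1   9.8]
17.5 [0.5447 0.1604 0.069 ] [-90.    15.99  -2.2 ] F tool [-0.78 -0.71 -0.09] w 0.0004 chute x,y,h mm [-13.3  -0.1   9.8]
17.55 [0.5447 0.1604 0.069 ] [-90.    15.99  -2.2 ] F tool [-0.96 -1.05 -0.28] w 0.0005 chute x,y,h mm [-13.3  -0.1   9.8]
```

View pics/c16.png

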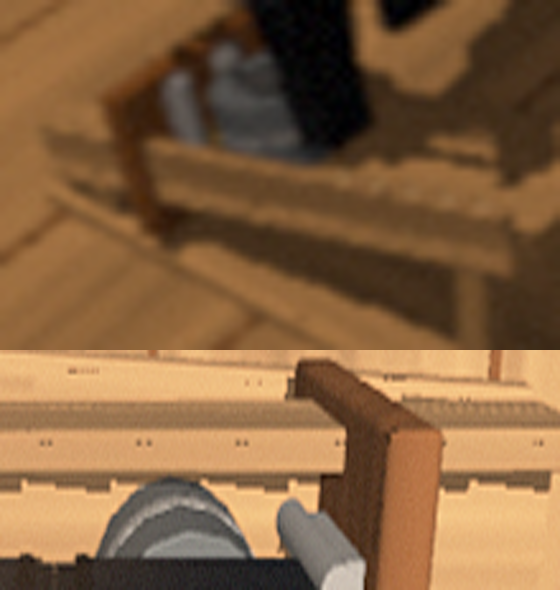

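Call:
carry_out:
  targets:
    - [[0.4,0,0],[0,0,0]]
    - [[0.4,0,0],[0,0,0]]
    - [[0.4,0,0],[0,0,0]]
    - [[0.4,0,0],[0,0,0]]
    - [[0,0,0],[0,0,0]]

```text
time_s: 18.05
tool_pos: [0.5463, 0.1604, 0.0686]
tool_rot: [-90.0, 16.0, -2.2]
force: [-1.3, 0.7, 1.3]
grip_width: 0.0007
```

Call:
carry_out:
  targets:
    - [[0.4,0,0],[0,0,0]]
    - [[0.4,0,0],[0,0,0]]
    - [[0.4,0,0],[0,0,0]]
    - [[0,0,0],[0,0,0]]

```text
time_s: 18.45
tool_pos: [0.5474, 0.1603, 0.0683]
tool_rot: [-90.0, 16.0, -2.2]
force: [-0.9, -0.7, 1.9]
grip_width: 0.0005
```

```bash
python3 - <<'E'
from h import *
st(); save(env.read_camera('wrist'),'w17.png'); st(); env.read_camera('side'); st()
c=cv2.imread('pics/w17.png')[160:220,230:450]; b=cv2.resize(c,(700,300),interpolation=cv2.INTER_CUBIC)
cv2.imwrite('pics/c17.png',b)
E
```

```text
18.45 [0.5474 0.1603 0.0683] [-90.    15.99  -2.2 ] F tool [-1.32 -1.6  -0.77] w 0.0005 chute x,y,h mm [-10.6  -0.1   9.8]
18.5 [0.5474 0.1603 0.0683] [-90.    15.99  -2.2 ] F tool [-1.16 -0.92 -0.17] w 0.0007 chute x,y,h mm [-10.6  -0.1   9.8]
18.55 [0.5474 0.1603 0.0683] [-90.    15.99  -2.2 ] F tool [-2.23 -2.09 -0.18] w 0.0002 chute x,y,h mm [-10.6  -0.1   9.8]
```

View pics/c17.png

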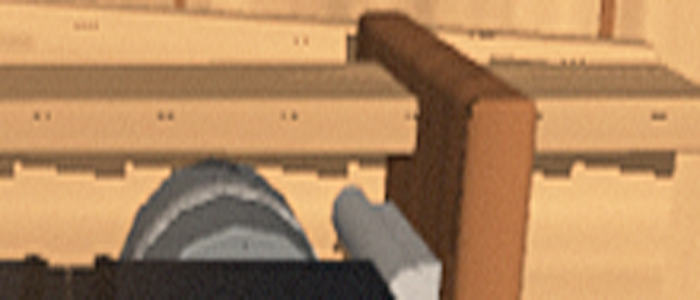

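Call:
carry_out:
  targets:
    - [[0.4,0,0],[0,0,0]]
    - [[0.4,0,0],[0,0,0]]
    - [[0.4,0,0],[0,0,0]]
    - [[0,0,0],[0,0,0]]

```text
time_s: 18.95
tool_pos: [0.5486, 0.1603, 0.0679]
tool_rot: [-90.0, 16.0, -2.2]
force: [-0.9, -0.1, 1.0]
grip_width: 0.0008
```

Call:
carry_out:
  targets:
    - [[0.4,0,0],[0,0,0]]
    - [[0.4,0,0],[0,0,0]]
    - [[0,0,0],[0,0,0]]
    - [[0,0,0],[0,0,0]]

```text
time_s: 19.35
tool_pos: [0.5493, 0.1603, 0.0677]
tool_rot: [-90.0, 16.0, -2.2]
force: [-1.6, -0.5, 1.5]
grip_width: 0.0003
```

```bash
python3 - <<'E'
from h import *
st(); save(env.read_camera('wrist'),'w18.png'); st(); env.read_camera('side'); st()
c=cv2.imread('pics/w18.png')[160:220,230:450]; b=cv2.resize(c,(700,300),interpolation=cv2.INTER_CUBIC)
cv2.imwrite('pics/c18.png',b)
E
```

```text
19.35 [0.5493 0.1603 0.0677] [-90.    15.99  -2.2 ] F tool [-1.96 -1.   -0.6 ] w 0.0003 chute x,y,h mm [-8.7 -0.1  9.8]
19.4 [0.5493 0.1603 0.0677] [-90.    15.99  -2.2 ] F tool [-2.02 -0.88  1.1 ] w 0.0008 chute x,y,h mm [-8.7 -0.1  9.8]
19.45 [0.5493 0.1603 0.0677] [-90.    15.99  -2.2 ] F tool [-1.33 -1.6  -0.15] w 0.0004 chute x,y,h mm [-8.7 -0.1  9.8]
```

View pics/c18.png

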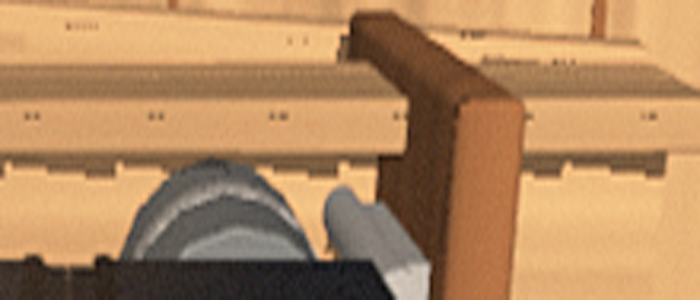

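Call:
carry_out:
  targets:
    - [[0.4,0,0],[0,0,0]]
    - [[0.4,0,0],[0,0,0]]
    - [[0.4,0,0],[0,0,0]]
    - [[0,0,0],[0,0,0]]

```text
time_s: 19.85
tool_pos: [0.5505, 0.1602, 0.0674]
tool_rot: [-90.0, 16.0, -2.2]
force: [-1.7, -0.9, 2.2]
grip_width: 0.0005
```

Call:
carry_out:
  targets:
    - [[0.3,0,0],[0,0,0]]
    - [[0.3,0,0],[0,0,0]]
    - [[0.3,0,0],[0,0,0]]
    - [[0,0,0],[0,0,0]]

```text
time_s: 20.25
tool_pos: [0.5513, 0.1602, 0.0671]
tool_rot: [-90.0, 16.0, -2.2]
force: [-1.6, -0.4, 2.1]
grip_width: 0.0005
```

```bash
python3 - <<'E'
from h import *
st(); save(env.read_camera('wrist'),'w19.png'); st(); env.read_camera('side'); st()
c=cv2.imread('pics/w19.png')[160:220,230:450]; b=cv2.resize(c,(700,300),interpolation=cv2.INTER_CUBIC)
cv2.imwrite('pics/c19.png',b)
E
```

```text
20.25 [0.5513 0.1602 0.0671] [-90.    15.99  -2.2 ] F tool [-2.13 -1.59 -0.44] w 0.0005 chute x,y,h mm [-6.7 -0.1  9.8]
20.3 [0.5513 0.1602 0.0671] [-90.    15.99  -2.2 ] F tool [-2.39 -1.72  0.03] w 0.0007 chute x,y,h mm [-6.7 -0.   9.8]
20.35 [0.5513 0.1602 0.0671] [-90.    15.99  -2.19] F tool [-1.86 -0.5   0.34] w 0.0006 chute x,y,h mm [-6.7 -0.   9.8]
```

View pics/c19.png

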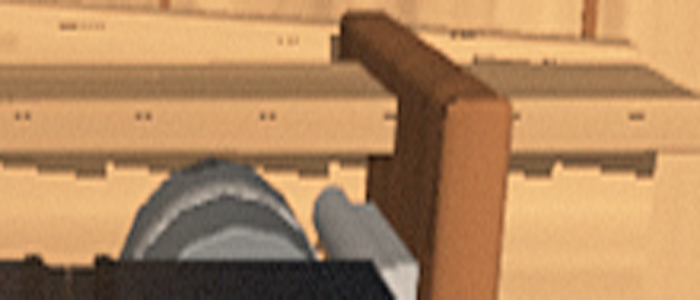

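Force still only about 2 N (sliding friction plus tongue); a small gap to the far pin remains. I'll continue in sub-millimetre steps.

Call:
carry_out:
  targets:
    - [[0.3,0,0],[0,0,0]]
    - [[0.3,0,0],[0,0,0]]
    - [[0.3,0,0],[0,0,0]]
    - [[0,0,0],[0,0,0]]

```text
time_s: 20.75
tool_pos: [0.5522, 0.1602, 0.0669]
tool_rot: [-90.0, 16.0, -2.2]
force: [-1.8, 0.0, 1.5]
grip_width: 0.0005
```

Call:
carry_out:
  targets:
    - [[0.3,0,0],[0,0,0]]
    - [[0.3,0,0],[0,0,0]]
    - [[0,0,0],[0,0,0]]

```text
time_s: 21.05
tool_pos: [0.5528, 0.1601, 0.0667]
tool_rot: [-90.0, 16.0, -2.2]
force: [-1.3, 0.2, 2.5]
grip_width: 0.0003
```

```bash
python3 - <<'E'
from h import *
st(); save(env.read_camera('wrist'),'w20.png'); st(); env.read_camera('side'); st()
c=cv2.imread('pics/w20.png')[160:220,230:450]; b=cv2.resize(c,(700,300),interpolation=cv2.INTER_CUBIC)
cv2.imwrite('pics/c20.png',b)
E
```

```text
21.05 [0.5528 0.1601 0.0667] [-90.    15.99  -2.2 ] F tool [-1.92 -2.06  0.16] w 0.0003 chute x,y,h mm [-5.2 -0.1  9.8]
21.1 [0.5528 0.1601 0.0667] [-90.    15.99  -2.2 ] F tool [-1.43 -1.27  0.3 ] w 0.0003 chute x,y,h mm [-5.2 -0.1  9.8]
21.15 [0.5527 0.1601 0.0667] [-90.    15.99  -2.2 ] F tool [-2.62 -1.13 -0.26] w 0.0005 chute x,y,h mm [-5.3 -0.1  9.8]
```

View pics/c20.png

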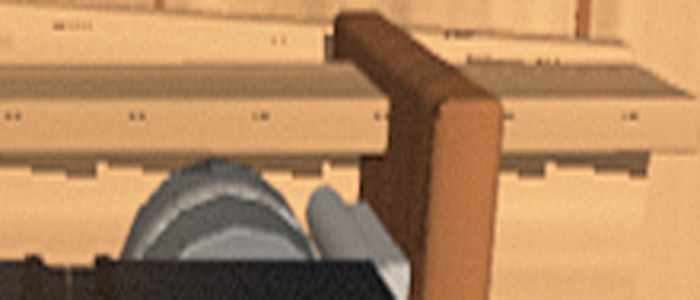

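Call:
carry_out:
  targets:
    - [[0.3,0,0],[0,0,0]]
    - [[0.3,0,0],[0,0,0]]
    - [[0.3,0,0],[0,0,0]]
    - [[0,0,0],[0,0,0]]

```text
time_s: 21.55
tool_pos: [0.5533, 0.1601, 0.0666]
tool_rot: [-90.0, 16.0, -2.2]
force: [-3.4, 0.3, 4.3]
grip_width: 0.0004
```

Call:
carry_out:
  targets:
    - [[0.3,0,0],[0,0,0]]
    - [[0.3,0,0],[0,0,0]]
    - [[0,0,0],[0,0,0]]

```text
time_s: 21.85
tool_pos: [0.5534, 0.1601, 0.0666]
tool_rot: [-90.0, 16.1, -2.2]
force: [-4.9, -1.3, 5.3]
grip_width: 0.0003
```

```bash
python3 - <<'E'
from h import *
st(); save(env.read_camera('wrist'),'w21.png'); st(); env.read_camera('side'); st()
c=cv2.imread('pics/w21.png')[160:220,230:450]; b=cv2.resize(c,(700,300),interpolation=cv2.INTER_CUBIC)
cv2.imwrite('pics/c21.png',b)
E
```

```text
21.85 [0.5534 0.1601 0.0666] [-90.01  16.1   -2.19] F tool [-6.07 -3.74 -1.45] w 0.0003 chute x,y,h mm [-4.6 -0.   9.8]
21.9 [0.5533 0.1602 0.0666] [-90.01  16.1   -2.19] F tool [-6.56 -3.14 -0.54] w 0.0005 chute x,y,h mm [-4.7 -0.   9.8]
21.95 [0.5533 0.1601 0.0665] [-90.02  16.1   -2.19] F tool [-5.78 -3.67  0.64] w 0.0006 chute x,y,h mm [-4.7 -0.   9.8]
```

View pics/c21.png

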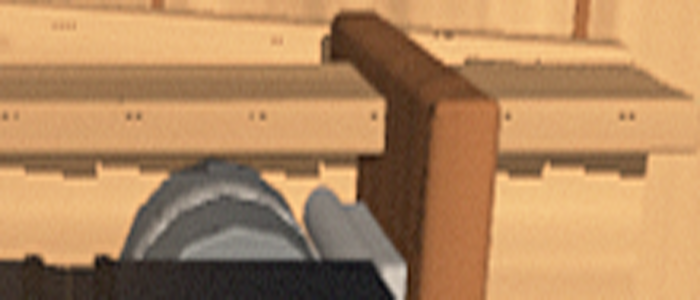

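Call:
carry_out:
  targets:
    - [[-0.5,0,0],[0,0,0]]
    - [[-1,0,0],[0,0,0]]
    - [[-2,0,0],[0,0,0]]
    - [[-5,0,0],[0,0,0]]
    - [[-8,0,0],[0,0,0]]
    - [[-5,-10,0],[0,0,0]]
    - [[0,-30,0],[0,0,0]]
    - [[-10,-40,0],[0,0,0]]
    - [[-20,-15,-30],[0,0,0]]
    - [[-15,0,-40],[0,0,0]]
    - [[0,0,0],[0,0,0]]
    - [[0,0,0],[0,0,0]]

```text
time_s: 23.15
tool_pos: [0.5139, 0.0906, 0.1771]
tool_rot: [-90.0, 15.9, -2.3]
force: [0.2, 0.7, -0.3]
grip_width: 0.0005
```

```bash
python3 - <<'E'
from h import *
st(); W=cam('wrist'); save(env.read_camera('wrist'),'w22.png'); np.savez('w22.npz',K=W[0],R=W[1],t=W[2]); save(env.read_camera('side'),'sd22.png'); save(env.read_camera('scene'),'s22.png')
im=cv2.imread('pics/w22.png'); cv2.imwrite('pics/w22b.png',cv2.resize(im,(800,600),interpolation=cv2.INTER_CUBIC))
c=cv2.imread('pics/sd22.png')[200:250,190:270]; a=cv2.resize(c,None,fx=9,fy=9,interpolation=cv2.INTER_CUBIC); cv2.imwrite('pics/sd22b.png',a)
E
```

```text
23.15 [0.5139 0.0906 0.1771] [-89.99  15.88  -2.34] F tool [0.22 0.28 0.68] w 0.0005 chute x,y,h mm [-41.4 -71.  106. ]
```

View pics/w22b.png

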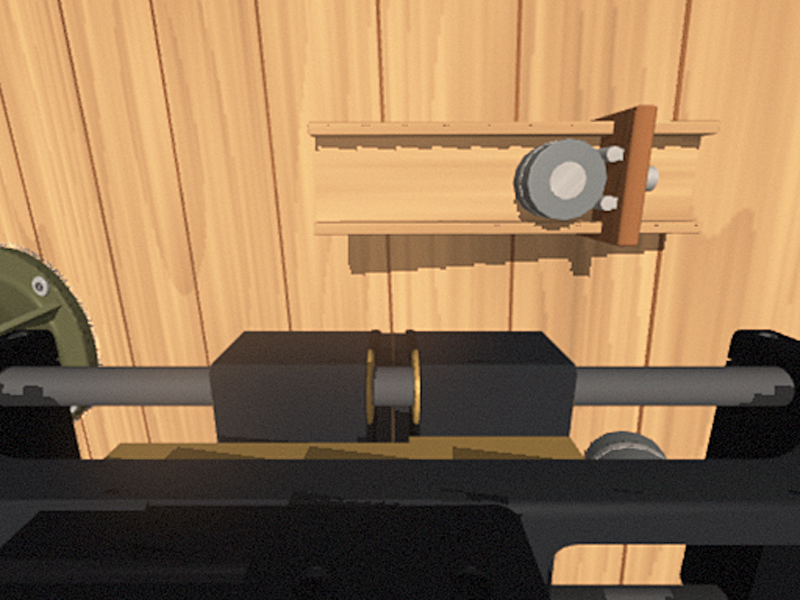

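View pics/sd22b.png

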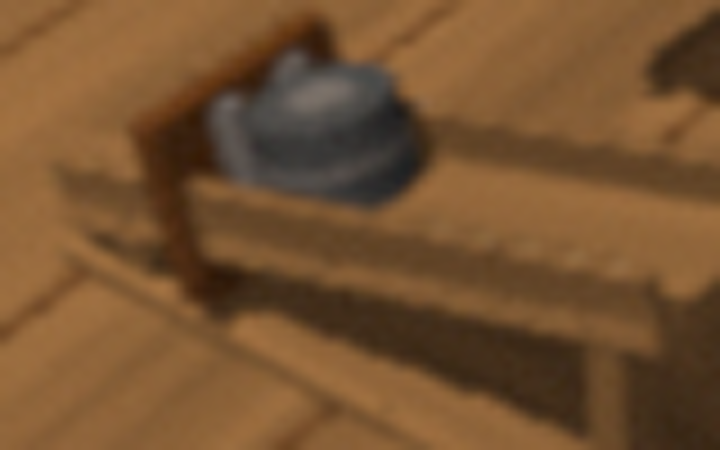

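```bash
python3 - <<'E'
from h import *
c=cv2.imread('pics/w22.png')[72:158,318:424]; cv2.imwrite('pics/w22c.png',cv2.resize(c,None,fx=7,fy=7,interpolation=cv2.INTER_CUBIC))
z=np.load('w22.npz');W=(z['K'],z['R'],z['t'])
n=np.array([np.sin(np.radians(16)),0,np.cos(np.radians(16))]);sl=np.array([n[2],0,-n[0]]);c,s=np.cos(YAW),np.sin(YAW);Rz=np.array([[c,-s,0],[s,c,0],[0,0,1]])
def pt(S,y,h): return Rz@(np.array([0,0,.055])+S*sl+np.array([0,y,0])+h*n)+np.array([*CH,0])
# top-disc centre pixel vs pin tops midpoint
f=lambda p,h,uv:proj(0,pt(p[0],p[1],h),W)[0]-uv
for nm,h,uv in [('disc',.030,(569/1.5625,181/1.5625)),('pinA',.034,(617/1.5625,155/1.5625)),('pinB',.034,(610/1.5625,204/1.5625))]:
    r=least_squares(f,[0,0],args=(h,np.array(uv))); print(nm,r.x*1e3)
E
```

```text
disc [24.37067741 -1.1804201 ]
pinA [46.93529348 12.16443647]
pinB [ 46.53169973 -13.42992864]
```

View pics/w22c.png

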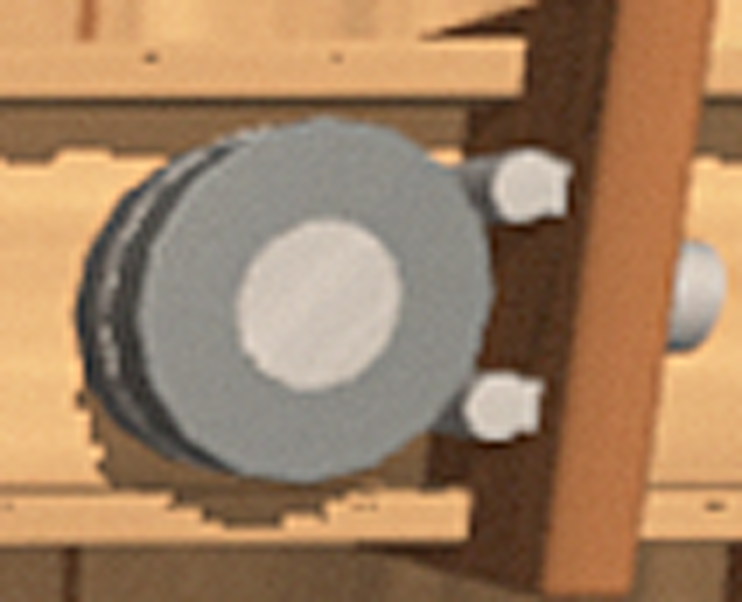

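```bash
cat > ov.py <<'E'
from h import *
n=np.array([np.sin(np.radians(16)),0,np.cos(np.radians(16))]);sl=np.array([n[2],0,-n[0]]);c,s=np.cos(YAW),np.sin(YAW);Rz=np.array([[c,-s,0],[s,c,0],[0,0,1]])
def pt(S,y,h): return Rz@(np.array([0,0,.055])+S*sl+np.array([0,y,0])+h*n)+np.array([*CH,0])
def ov(img,npz,crop,k,Sp,Spuck,out,hp=.034,dy=0):
    z=np.load(npz);W=(z['K'],z['R'],z['t']); u0,v0,u1,v1=crop
    im=cv2.resize(cv2.imread(img)[v0:v1,u0:u1],None,fx=k,fy=k,interpolation=cv2.INTER_CUBIC)
    t=np.linspace(0,2*np.pi,60)
    def circ(S,y,r,h,col):
        p=np.array([proj(0,pt(S+r*np.cos(a),y+r*np.sin(a),h),W)[0] for a in t]); q=((p-[u0,v0]+.5)*k).astype(np.int32); cv2.polylines(im,[q],True,col,1)
    for y in (.013,-.013):
        for h in (0,hp): circ(Sp,y+dy,.004,h,(255,0,0))
    if Spuck is not None:
        for h in (0,.03): circ(Spuck,dy,.022,h,(0,255,0))
    cv2.imwrite(out,im)
E
python3 - <<'E'
from ov import *
ov('pics/w4.png','w4.npz',(270,45,355,130),7,.0468,None,'pics/o4.png')
ov('pics/w22.png','w22.npz',(318,72,424,158),7,.0468,.0243,'pics/o22.png')
E
```

```text
(no output)
```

View pics/o4.png

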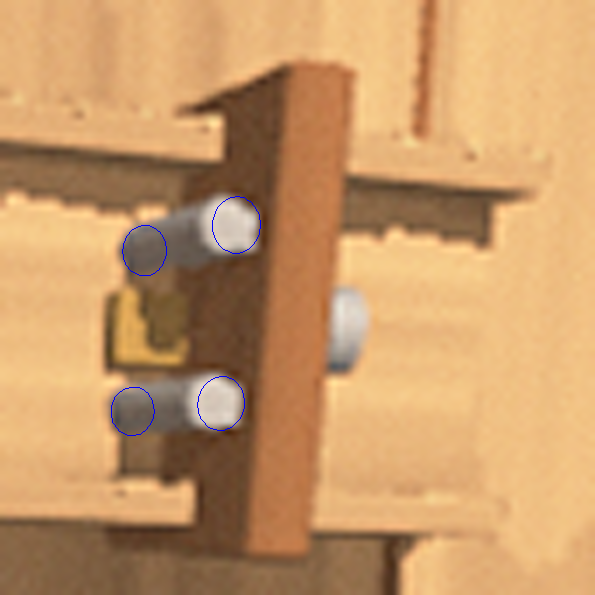

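View pics/o22.png

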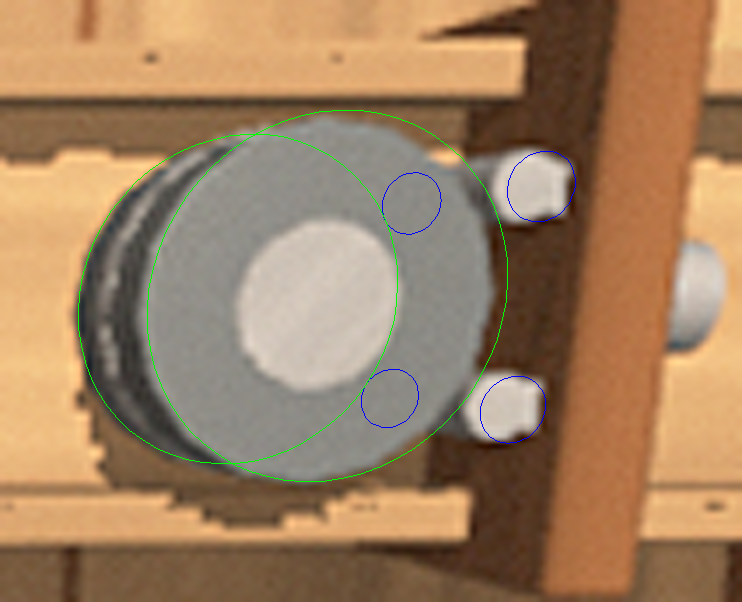

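Call:
carry_out:
  targets:
    - [[10,0,30],[0,0,0]]
    - [[20,0,30],[0,0,0]]
    - [[15,15,10],[0,0,0]]
    - [[0,35,0],[0,0,0]]
    - [[0,30,0],[0,0,0]]
    - [[0,15,0],[0,0,0]]
    - [[5,0,0],[0,0,0]]
    - [[5,0,0],[0,0,0]]
    - [[4,0,0],[0,0,0]]
    - [[2,0,0],[0,0,0]]
    - [[1,0,0],[0,0,0]]
    - [[0,0,0],[0,0,0]]

```text
time_s: 24.5
tool_pos: [0.5503, 0.1602, 0.068]
tool_rot: [-90.0, 16.0, -2.2]
force: [0.1, 0.1, 0.6]
grip_width: 0.0006
```

Call:
carry_out:
  targets:
    - [[0.5,0,0],[0,0,0]]
    - [[0.5,0,0],[0,0,0]]
    - [[0.5,0,0],[0,0,0]]
    - [[0,0,0],[0,0,0]]

```text
time_s: 24.9
tool_pos: [0.5513, 0.1602, 0.0671]
tool_rot: [-90.0, 16.0, -2.2]
force: [0.8, -1.5, -0.2]
grip_width: 0.0007
```

```bash
python3 - <<'E'
from h import *
st(); env.read_camera('side'); st(); env.read_camera('side'); st()
E
```

```text
24.9 [0.5513 0.1602 0.0671] [-90.01  16.    -2.2 ] F tool [ 0.89 -0.09 -1.5 ] w 0.0007 chute x,y,h mm [-6.7 -0.1  9.8]
24.95 [0.5513 0.1602 0.0672] [-90.   16.   -2.2] F tool [ 0.38 -0.27 -0.88] w 0.0006 chute x,y,h mm [-6.8 -0.   9.8]
25.0 [0.5512 0.1602 0.0672] [-90.   16.   -2.2] F tool [0.62 0.27 1.01] w 0.0006 chute x,y,h mm [-6.8 -0.1  9.8]
```

Call:
carry_out:
  targets:
    - [[0.4,0,0],[0,0,0]]
    - [[0.4,0,0],[0,0,0]]
    - [[0.4,0,0],[0,0,0]]
    - [[0,0,0],[0,0,0]]
    - [[0,0,0],[0,0,0]]

```text
time_s: 25.5
tool_pos: [0.5525, 0.1602, 0.0668]
tool_rot: [-90.0, 16.0, -2.2]
force: [0.6, 0.2, -0.2]
grip_width: 0.0003
```

```bash
python3 - <<'E'
from h import *
st(); env.read_camera('side'); st(); env.read_camera('side'); st()
E
```

```text
25.5 [0.5525 0.1602 0.0668] [-90.   16.   -2.2] F tool [0.64 0.02 0.26] w 0.0003 chute x,y,h mm [-5.6 -0.   9.8]
25.55 [0.5524 0.1601 0.0668] [-90.   16.   -2.2] F tool [0.27 0.36 0.36] w 0.0003 chute x,y,h mm [-5.6 -0.1  9.8]
25.6 [0.5524 0.1601 0.0668] [-90.   16.   -2.2] F tool [0.56 0.54 0.09] w 0.0005 chute x,y,h mm [-5.6 -0.1  9.8]
```

Call:
carry_out:
  targets:
    - [[0.3,0,0],[0,0,0]]
    - [[0.3,0,0],[0,0,0]]
    - [[0.3,0,0],[0,0,0]]
    - [[0,0,0],[0,0,0]]
    - [[0,0,0],[0,0,0]]

```text
time_s: 26.1
tool_pos: [0.5532, 0.1601, 0.0666]
tool_rot: [-90.0, 16.0, -2.2]
force: [-0.8, -0.1, 0.5]
grip_width: 0.0004
```

```bash
python3 - <<'E'
from h import *
st(); env.read_camera('side'); st(); env.read_camera('side'); st()
E
```

```text
26.1 [0.5532 0.1601 0.0666] [-90.   16.   -2.2] F tool [-0.91 -0.28 -0.18] w 0.0004 chute x,y,h mm [-4.8 -0.1  9.8]
26.15 [0.5532 0.1601 0.0666] [-90.   16.   -2.2] F tool [-0.88 -0.61  0.18] w 0.0003 chute x,y,h mm [-4.8 -0.   9.8]
26.2 [0.5532 0.1601 0.0666] [-90.01  16.    -2.2 ] F tool [-0.18  0.41  0.34] w 0.0002 chute x,y,h mm [-4.8 -0.1  9.8]
```

Call:
carry_out:
  targets:
    - [[0.3,0,0],[0,0,0]]
    - [[0.3,0,0],[0,0,0]]
    - [[0.3,0,0],[0,0,0]]
    - [[0,0,0],[0,0,0]]
    - [[0,0,0],[0,0,0]]

```text
time_s: 26.7
tool_pos: [0.5534, 0.1602, 0.0665]
tool_rot: [-90.0, 16.1, -2.2]
force: [-4.4, -0.6, 4.4]
grip_width: 0.0003
```

```bash
python3 - <<'E'
from h import *
st(); env.read_camera('side'); st(); env.read_camera('side'); st()
E
```

```text
26.7 [0.5534 0.1602 0.0665] [-90.01  16.09  -2.19] F tool [-5.42 -2.99 -0.73] w 0.0003 chute x,y,h mm [-4.6 -0.   9.8]
26.75 [0.5534 0.1602 0.0665] [-90.01  16.09  -2.19] F tool [-6.29 -2.97 -1.17] w 0.0004 chute x,y,h mm [-4.6 -0.   9.8]
26.8 [0.5534 0.1602 0.0665] [-90.01  16.09  -2.18] F tool [-5.81 -2.92 -1.03] w 0.0005 chute x,y,h mm [-4.6  0.   9.8]
```

The stop repeats at the same place (about 6 N, rigid). I'll back off and clear away.

Call:
carry_out:
  targets:
    - [[-0.3,0,0],[0,0,0]]
    - [[-0.5,0,0],[0,0,0]]
    - [[-1,0,0],[0,0,0]]
    - [[-3,0,0],[0,0,0]]
    - [[-6,0,0],[0,0,0]]
    - [[-9,-5,0],[0,0,0]]
    - [[0,-30,0],[0,0,0]]
    - [[-5,-40,0],[0,0,0]]
    - [[-15,-25,-25],[0,0,0]]
    - [[-10,0,-45],[0,0,0]]
    - [[0,0,-20],[0,0,0]]
    - [[0,0,0],[0,0,0]]

```text
time_s: 28.0
tool_pos: [0.5306, 0.0663, 0.1773]
tool_rot: [-90.2, 15.9, -2.6]
force: [0.9, -0.2, -0.3]
grip_width: 0.0003
```

Call:
carry_out:
  targets:
    - [[0,0,0],[0,0,0]]
    - [[0,0,0],[0,0,0]]
    - [[0,0,0],[0,0,0]]

```text
time_s: 28.3
tool_pos: [0.5302, 0.0727, 0.1761]
tool_rot: [-90.0, 16.0, -2.0]
force: [0.0, -1.4, 0.8]
grip_width: 0.0006
```

```bash
python3 - <<'E'
from h import *
st(); W=cam('wrist'); save(env.read_camera('wrist'),'w30.png'); np.savez('w30.npz',K=W[0],R=W[1],t=W[2]); save(env.read_camera('side'),'sd30.png'); save(env.read_camera('scene'),'s30.png')
a=cv2.imread('pics/scene0.png');b=cv2.imread('pics/s30.png'); cv2.imwrite('pics/s30b.png',cv2.resize(b,(800,600)))
im=cv2.imread('pics/sd30.png'); cv2.imwrite('pics/sd30b.png',cv2.resize(im,(800,600),interpolation=cv2.INTER_CUBIC))
from ov import *
ov('pics/w30.png','w30.npz',(290,50,430,150),5.5,.0468,.0243,'pics/o30.png')
E
```

```text
28.3 [0.5302 0.0727 0.1761] [-89.95  16.01  -2.04] F tool [-0.16 -0.82 -1.35] w 0.0006 chute x,y,h mm [-24.4 -88.3 109.6]
```

View pics/o30.png

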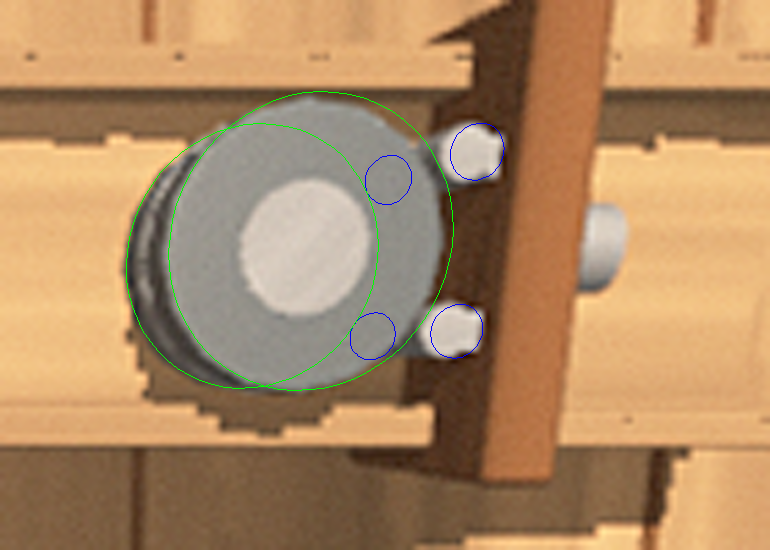

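View pics/sd30b.png

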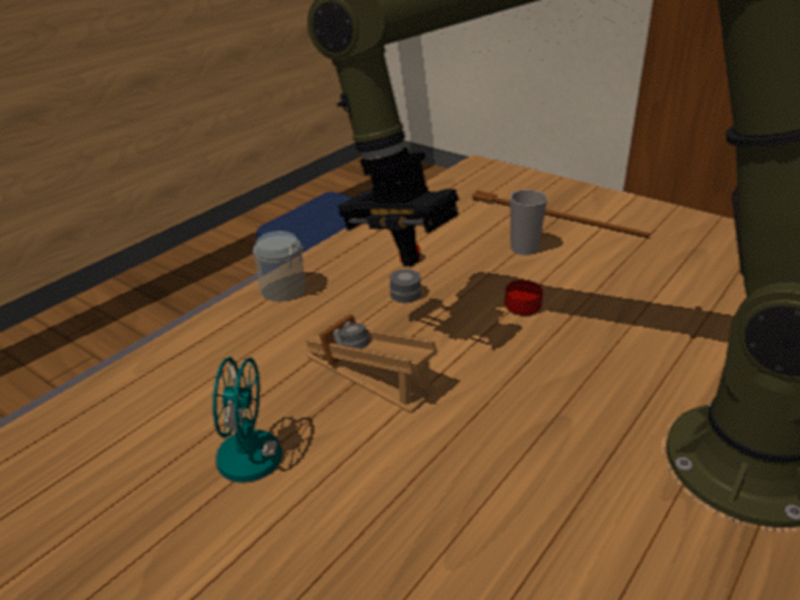

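View pics/s30b.png

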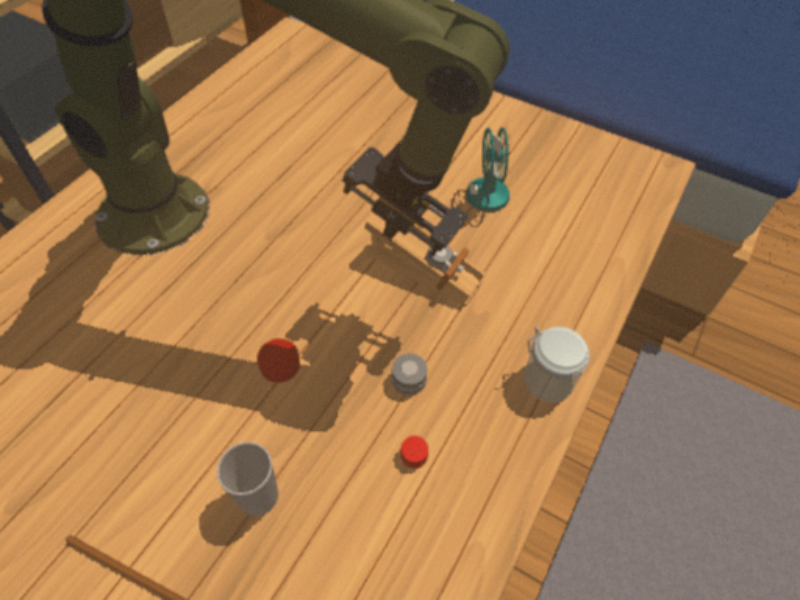

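```bash
python3 - <<'E'
from h import *
st(); print(env.sign_off())
E
```

```text
28.45 [0.5303 0.0718 0.176 ] [-89.98  16.02  -2.11] F tool [ 1.08 -0.46  0.07] w 0.0004 chute x,y,h mm [-24.3 -89.1 109.6]
the job is handed in; nothing more can be done
None
```

I put the battery puck on to charge: it sits on the chute against the stop pins. The job is handed in at 28.5 s, with the hand clear and touching nothing.

- **What I did:** I took the smaller grey puck, leaving the larger grey one and the red one alone. I laid it flat in the channel at about chute x = -46 mm, tool tilted 16°, and let go. I then pushed it down with the shut fingers, at 3–4 mm/s over the last millimetres. It came to a hard stop, with at most about 7 N read along the chute.
- **Stop check:** After backing off I made a second gentle push. It felt nothing until it reached the same spot to within 0.2 mm, so the puck had not crept back.
- **Picture check:** The last wrist picture shows the puck flat, centred and against the pins. The puck-to-pin spacing read 22.4–23.9 mm across my readings, against about 22.5 mm expected. The high readings came from where I judged the disc's edge to be.
- **Other things:** The box, tumbler, fan, jar and the other pucks look unmoved in the scene and side pictures.
- **Not seen:** The tongue is hidden under the puck, so that it is pushed in is inferred from the stop position and force. A knob behind the bridge that I tried as an indicator did not move, so it tells nothing about the tongue.

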